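# Lock the sample stage with its slotted screw

### The job

Take the flat screwdriver (the one with the square handle) out of the tool rack, set its blade lightly on the spring-mounted slotted screw of the sample stage, feel for the slot, and turn the screw gently clockwise just to its stop, without pressing or forcing it. Then stand the screwdriver back in its hole in the rack and let go. Do not touch the screw with the fingers, and leave the other things where they are.

Things in the scene. Friction and masses are not known exactly. Their poses are not given: they have to be found in the camera images.
- driver_grip (a point): middle of the amber plastic handle of the flat screwdriver, where to grasp it: square, 24 x 24 mm, flat sides along this frame's x and y, reaching 35 mm above and 29 mm below this point. Under it a square guard, 30 mm wide and 6 mm thick, whose underside (35 mm below this point) rests on the rack's plate. Stands upright (z up) in the rack; weighs 80 to 150 g
- driver_tip (a point): middle of the end of the screwdriver's blade, on the handle's axis 97 mm below driver_grip (62 mm below the guard), same axes. The steel blade is 14 mm wide along this frame's x, 2.4 mm thick along y and 14 mm long; the shaft above it is round, 9 mm
- nutdriver_grip (a point): middle of the round amber handle (25 mm diameter, 56 mm tall with its guard) of a nut driver that stands in the other hole of the rack; leave it there
- rack: grey tool rack, fixed. Plate 50 (x) by 170 mm (y), its top 75 mm above the bench, on end cheeks. Two square holes, 18 x 18 mm, go through the 8 mm plate 45 mm either side of its middle along y; below is open space down to a 4 mm floor. Origin on the bench under the middle. Either tool may be in either hole
- stage: sample stage of a drop-shape instrument, aluminium base 220 (x) by 150 mm (y), fixed. Origin on the bench under its middle. At its -x end a clamp block with the screw on top; from 48 mm to +x of the screw axis a black sample plate, top 96 mm high; from 133 mm on, a black back-light housing 144 mm high
- screw_top (a point): on the screw's axis, nominal height of the top of its round steel head, 103 mm above the bench; axes of the stage. The real head stands up to 9 mm higher or lower (not reported: feel for it). Head 26 mm wide, 9 mm high; a straight slot 5 mm wide and deep runs right across it, in a direction not reported either, at the start within 0.35 rad either side of the stage's y axis
- screw (a joint): rad the screw has turned since the start (0), growing clockwise seen from above; stop at 1.2; needs 0.03 N m, stays where left. The head is on a spring, 1 N to start, then 1.4 N per mm, solid after 3.5 mm (6 N); over 15 N on it, pressed or forced against the stop, harms it. When a blade pressing on it lines up with the slot (within 0.15 rad) the head springs up round the blade and the force falls
- vial: amber glass jar 32 mm wide and 55 mm tall, bystander, origin under its middle
- beaker: glass beaker 66 mm wide and 75 mm tall, bystander, origin under its middle
- tray: steel tray 110 x 80 x 22 mm, bystander, origin under its middle
- lenscap: black lens cap 48 mm wide and 9 mm tall, bystander, origin under its middle
- weight: brass weight 36 mm wide and 50 mm tall, bystander, origin under its middle
- mouse: black computer mouse 105 x 60 x 29 mm, bystander, origin under its middle
Mind the look-alikes: they are no part of the job. Leave any turquoise look-alike of the part that bears driver_grip alone.

How it is judged (in metres and radians):
On the way, in this order (a step that is already met when the one before it is completed fails the run):
1. the screwdriver's blade is on the screw head, upright (horizontal distance between driver_tip and screw_top below 0.006 m and contact force between driver and screw above 0.3 N and angle between driver_tip's own z axis and vertical below 0.2 rad), for 0.1 s.
2. the screw is turned to its stop with the blade in its slot (value of joint screw above 1.08 rad and horizontal distance between driver_tip and screw_top below 0.006 m and z of driver_tip in the frame of screw_top below 0.008 m), for 0.1 s.
At the end, for the whole second after the job is handed in: the screw stays turned clockwise to its stop (1.05 rad or more), and the flat screwdriver stands upright (within 0.1 rad) in its hole in the rack with its guard down on the plate (within 4 mm), released (value of joint screw above 1.05 rad and angle between driver_grip's own z axis and vertical below 0.1 rad and z of driver_grip in the frame of rack between 0.106 and 0.114 m and x of driver_grip in the frame of rack between -0.01 and 0.01 m and y of driver_grip in the frame of rack between -0.06 and 0.06 m); the robot touches nothing.
It fails at once if the screw is pressed or forced with more than 15 N (contact force between driver and screw above 15 N).
It fails at once if the fingers touch the screw (contact force between the fingers and screw above 0.5 N).
It fails at once if the nut driver is taken out or knocked over (distance of nutdriver_grip from where it was at the start of the episode above 0.02 m).
It fails at once if a bystander is pushed away (distance of any of vial, beaker, tray, lenscap, weight, mouse from where it was at the start of the episode above 0.025 m).
It also fails if it takes over 72 s, if anything falls off the work surface, if the arm or the gripper's body presses on something with over 40 N, if the wrist force passes 120 N, or if a joint passes its speed limit or range.

### The arm

A 7-joint arm with a two-finger parallel gripper is mounted at the origin on the work surface. World frame = base frame: x ahead of the robot, y to its left, z up, the work surface at z = 0. Lengths are in mm, angles in rad, forces in N, time in s.
With the tool pointing down it reaches from about 350 to 900 mm from the base axis. Payload 7.2 kg.
Tool frame: the origin (TCP) lies on the centre line of the jaws, within the pads' length; the fingertips stand 19 mm ahead of it and the grasp point (between the pads) is the TCP; z points along the fingers, y is the direction in which the jaws open and shut (so a half turn about z gives the same grasp; the last joint's range is limited). The gripper opens to 88 mm and grips with 3 to 60 N. Pads are 20 mm wide; open, the fingers measure 115 mm over their backs; the gripper's body (75 mm by 178 mm) begins 61 mm behind the grasp point.
Start: joints at [-1.171, 0.411, -0.013, 1.596, 0.006, 1.134, -0.082], TCP at [281.837, 557.85, 241.653] pointing down, gripper open.
Joint ranges: [-2.95, 2.95], [-0.29, 1.99], [-1.47, 1.44], [0.14, 2.54], [-1.03, 4.17], [0.13, 1.85], [-2.86, 2.86]. Speed limits (rad/s): [2.39, 2.39, 3.01, 3.01, 3.14, 3.14, 3.14].

### API

Orientations are given as a unit quaternion [x, y, z, w].
In Python, from rig import ctrl gives the robot as it stands.
- The arm moves only by the tool send_rows, never from a script. Its argument "series" is a list of rows, each a list of 6 numbers: the shift along the world's x, y, z in units of 0.2 m (1.0 is 0.2 m), then the turn, a rotation vector about the world's x, y, z in units of 2 pi rad (1.0 is 2 pi rad). A call has 1 to 5 rows; each row is the pose to reach, as a shift and turn from the pose commanded when the call began, turning the shorter way round; what a row does not reach only later rows make up. A row lasts 1/12 s, in which the tool goes at most 41.7 mm and 7.16 degrees, less where a joint would pass 70% of its speed; a pose out of reach is approached as far as the arm can. A call with a number of a shift or a turn outside -1 to 1 is refused whole. A call with a gripper value outside its range is refused whole. "fingers" is the closure, from 0 (fully open) to 1 (shut), set as the call begins (left out, the last holds). The fingers move at their own pace and stop on an object; "newtons" is the grip in N (left out, the last holds). Time passes only in rows, so rows that repeat a pose let the fingers close. It gives the time, the measured TCP pose, the force and the opening at its end, in the units of the state.
- ctrl.observe(): the state, without advancing time (a new reading comes with each control period).
- ctrl.capture(name): name is "scene" or "top"; returns the picture (400x640x3 uint8, red, green, blue); there is no depth.
- ctrl.camera_info(name): a dict with "mtx" (3x3 intrinsics, pixels), "extrinsics" (4x4, takes a point from world to camera coordinates). Camera axes: x right, y up, looking along -z (the intrinsics and any distortion apply to the point x, -y, -z); pixel columns grow to the right and rows downward; lengths in mm; the calibration is good to about 2 mm. A picture is of the moment at which its call begins. camera_info takes no time and is no camera call.
- ctrl.close_job(): hands the job in, once; it reports no verdict.
Trained networks look in the newest picture that a camera, given by its name, has taken for a name from the list of things; names that differ only in an ending like _2 or _b are one class to them, and where a whole thing is asked for, a point or a joint stands for the part that bears it (a point fixed in the world has none). Each returns a list of dicts, best first, with "score" (0 to 1); they miss things now and then, are a little off and sometimes report something else, mostly with a low value. They report only what shows in the picture. A call takes as long as a camera call. They do not tell look-alikes from the thing itself.
- ctrl.regions_of(camera, query): "pixels" (400x640 bool, what is visible of it) and "location" ([column, row] in pixels, amid what is visible of it).
- ctrl.spot_point(camera, query): "location" ([column, row] in pixels: a listed point, or the origin of a listed thing).
The state is a dict: "t": time; "joints": joint angles; "dq": joint speeds; "joint_torque": joint torques, N m; "position": TCP position; "tool_rot": TCP orientation; "contact_force": force on the tool from outside, world axes, zero at the start; "ft_torque": the same for the moment, N m; "grip_width": opening from 0.0 (shut) to 1.0 (fully open).
Only numpy, scipy, OpenCV 4.12 (cv2) and the standard library are available. Lean on these libraries where they do the work, as an engineer would, in place of code of your own. Each camera call takes 0.05 s, during which the arm holds its last target.

## Working session

There is one attempt and no reset: what is moved stays moved. The work goes in short steps, Python scripts to look and compute and a tool call to move; the robot and the scene stay as the last step left them, time stands still between calls to the robot, and variables do not carry over. Pictures are saved under pics/ and viewed, and the job is handed in when it is done.

Besides the shell and the picture viewer there is one more tool, called after "Request:" as a command line: name --pt "numbers of a row" for each row, then --argument value for the rest. send_rows: Moves the arm, as the interface text tells. Shifts and turns lie within -1 to 1; 1 stands for 0.2 m of shift or 2 pi rad of turn. Its arguments: {"type":"object","properties":{"series":{"type":"array","items":{"type":"array","items":{"type":"number","minimum":-1,"maximum":1}}},"fingers":{"type":"number"},"newtons":{"type":"number"}},"required":["series"]}

```bash
ls; mkdir -p pics; python3 - <<'E'
from rig import ctrl
import cv2
print(ctrl.observe())
for n in ("scene","top"):
    im=ctrl.capture(n); cv2.imwrite(f"pics/{n}0.png",im[:,:,::-1])
    print(n,ctrl.camera_info(n))
E
```

```text
pics
{'t': 0.0, 'joints': array([-1.17125434,  0.4118624 , -0.01272862,  1.5970272 ,  0.00560586,
        1.13424693, -0.08220294]), 'dq': array([-0.00043508, -0.00051672, -0.00088614, -0.00124263,  0.00239821,
        0.00011227,  0.00032485]), 'joint_torque': array([-8.76956237e-04, -5.87962604e+01,  6.41568191e-01, -2.91082621e+01,
       -5.36835683e-02,  1.80085120e-02,  1.35833748e-04]), 'position': array([281.61863557, 557.45157774, 240.839203  ]), 'tool_rot': array([ 2.31725675e-01,  9.72780881e-01, -7.43962580e-04, -1.23214371e-04]), 'contact_force': array([ 0.35549944,  0.65209657, -0.29864202]), 'ft_torque': array([ 0.05396904, -0.04336766, -0.01773503]), 'grip_width': 1.0012248162185966}
scene {'mtx': array([[488.5006849 ,   0.        , 316.36531085],
       [  0.        , 488.5006849 , 189.38658655],
       [  0.        ,   0.        ,   1.        ]]), 'extrinsics': array([[-2.09538357e-01,  9.77771032e-01, -7.58188843e-03,
         6.87167391e+01],
       [-7.98767940e-01, -1.66695002e-01,  5.78085249e-01,
         3.81168810e+02],
       [ 5.63971147e-01,  1.27187203e-01,  8.15941150e-01,
        -1.55676269e+03],
       [ 0.00000000e+00,  0.00000000e+00,  0.00000000e+00,
         1.00000000e+00]])}
top {'mtx': array([[431.36141241,   0.        , 312.28556292],
       [  0.        , 431.36141241, 201.47164751],
       [  0.        ,   0.        ,   1.        ]]), 'extrinsics': array([[-2.75817431e-02, -9.99585121e-01,  8.29658854e-03,
         3.91353748e+01],
       [ 9.80899502e-01, -2.54655603e-02,  1.92841055e-01,
        -5.40448986e+02],
       [-1.92549772e-01,  1.34570120e-02,  9.81194932e-01,
        -1.02110508e+03],
       [ 0.00000000e+00,  0.00000000e+00,  0.00000000e+00,
         1.00000000e+00]])}
```

View pics/scene0.png

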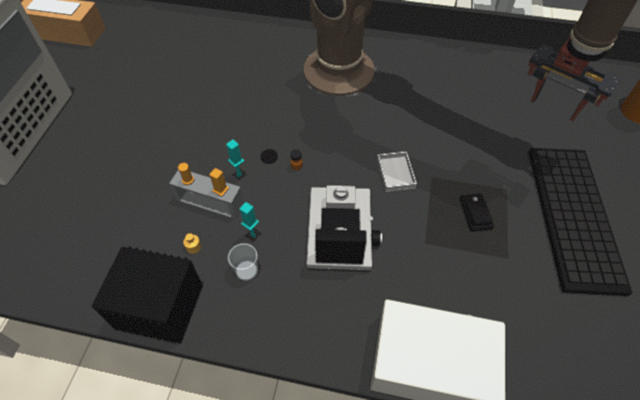

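View pics/top0.png

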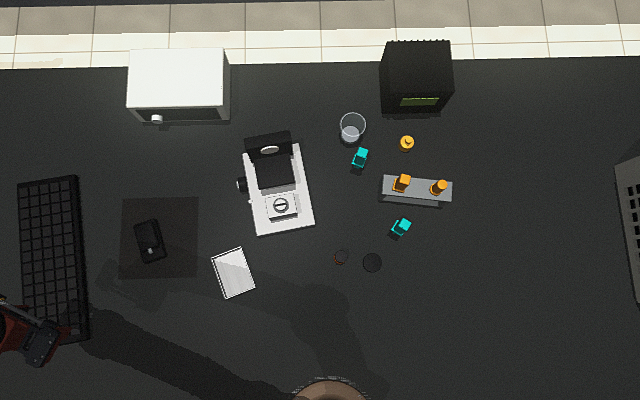

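The square amber handle is at scene (218,183) / top (401,184). The round nut driver is at scene (185,174) / top (438,187). The turquoise look-alikes are at scene (235,152) and (248,215). I'll measure next.

```bash
cat > h.py <<'E'
from rig import ctrl
import numpy as np, cv2
from scipy.optimize import least_squares
from scipy.spatial.transform import Rotation as R
C={n:ctrl.camera_info(n) for n in("scene","top")}
def proj(n,P):
    P=np.atleast_2d(P); E=C[n]["extrinsics"];K=C[n]["mtx"]
    c=P@E[:3,:3].T+E[:3,3]; c=c*[1,-1,-1]
    u=c@K.T; return u[:,:2]/u[:,2:]
def ray(n,uv):
    E=C[n]["extrinsics"];K=C[n]["mtx"]
    d=np.linalg.inv(K)@[uv[0],uv[1],1]; d=d*[1,-1,-1]
    o=-E[:3,:3].T@E[:3,3]; return o,E[:3,:3].T@d
def onz(n,uv,z):
    o,d=ray(n,uv); return o+d*(z-o[2])/d[2]
def tri(a,b):
    f=lambda p: np.r_[proj("scene",p)[0]-a,proj("top",p)[0]-b]
    s=least_squares(f,[500,0,50]); return s.x,np.abs(s.fun).max()
E
python3 - <<'E'
from h import *
for n in C: ctrl.capture(n)
for q in ["driver_grip","driver_tip","nutdriver_grip","rack","stage","screw_top","vial","beaker","tray","lenscap","weight","mouse"]:
    for n in C:
        for r in ctrl.spot_point(n,q)[:4]:
            print(q,n,np.round(r["location"],1),round(r["score"],2))
E
```

```text
driver_grip scene [232.7 151.1] 0.91
driver_grip scene [248.3 215.7] 0.91
driver_grip scene [218.  182.6] 0.55
driver_grip scene [338.6 232.7] 0.27
driver_grip top [403.  180.7] 0.72
driver_grip top [401.  225.8] 0.57
driver_grip top [360.  154.6] 0.51
driver_tip scene [240.3 175.3] 0.81
driver_tip scene [224.4 202. ] 0.6
driver_tip scene [338.  191.4] 0.41
driver_tip top [392.4 232.5] 0.72
driver_tip top [356.9 167.7] 0.71
nutdriver_grip scene [187.4 170.4] 0.61
nutdriver_grip top [437.1 187.4] 0.67
rack scene [209. 202.] 0.6
rack top [406.7 194.5] 0.72
stage scene [335.6 232.4] 0.86
stage scene [207.  200.2] 0.56
stage top [280.  191.7] 0.74
screw_top scene [339.2 185.8] 0.86
screw_top scene [225.1 201.8] 0.56
screw_top scene [194.3 248. ] 0.22
screw_top top [278.8 204.8] 0.84
vial scene [295.  168.1] 0.6
vial top [339.9 259.5] 0.58
beaker scene [248.7 269.4] 0.78
beaker top [348.6 135.1] 0.69
tray scene [392.7 174.5] 0.6
tray top [346.4 134.2] 0.66
tray top [232.8 270.6] 0.6
lenscap scene [269.9 157.7] 0.64
lenscap top [366.9 262.9] 0.6
lenscap top [403.7 147.5] 0.27
weight scene [339.6 188.5] 0.63
weight scene [196.3 248.6] 0.47
weight top [402.3 143.9] 0.66
mouse scene [476.2 211.8] 0.56
mouse top [402.7 148.1] 0.64
mouse top [148.3 242.8] 0.57
```

```bash
python3 - <<'E'
import cv2
a=cv2.imread("pics/scene0.png");b=cv2.imread("pics/top0.png")
c=cv2.resize(a[140:260,160:280],None,fx=4.9,fy=4.9,interpolation=3)
cv2.imwrite("pics/c1.png",c)
cv2.imwrite("pics/c2.png",cv2.resize(b[130:250,350:470],None,fx=4.9,fy=4.9,interpolation=3))
cv2.imwrite("pics/c3.png",cv2.resize(b[120:240,230:330],None,fx=4.9,fy=4.9,interpolation=3))
cv2.imwrite("pics/c4.png",cv2.resize(a[170:280,290:390],None,fx=5,fy=5,interpolation=3))
E
```

```text
(no output)
```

View pics/c1.png

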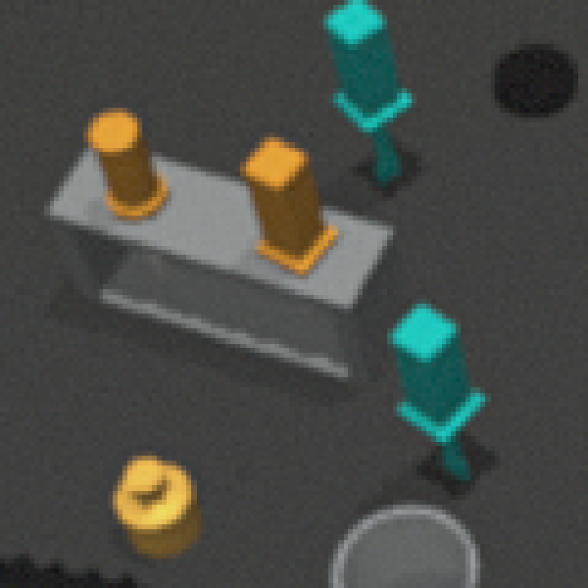

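View pics/c2.png

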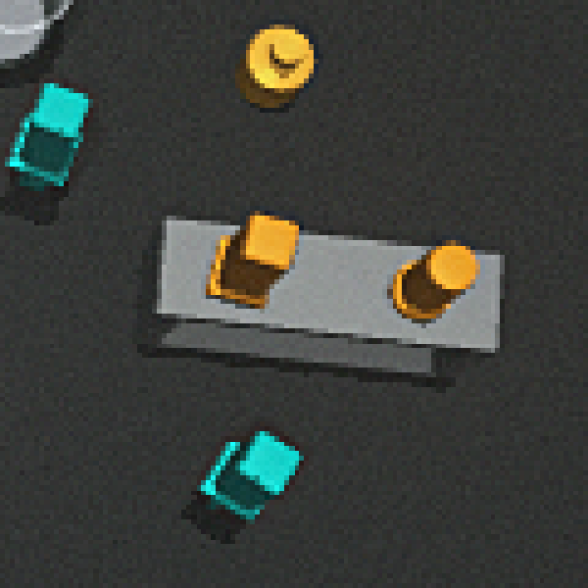

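View pics/c3.png

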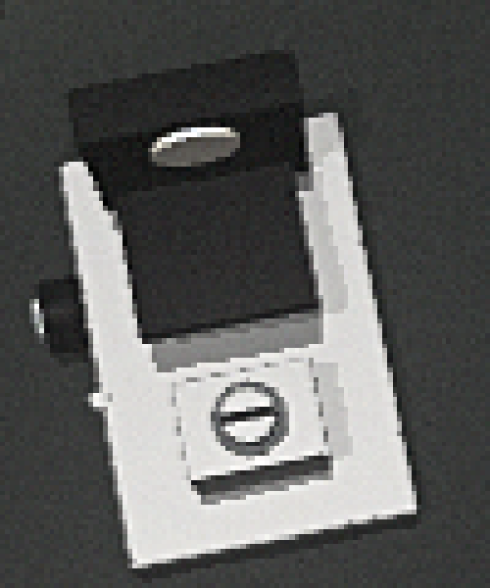

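View pics/c4.png

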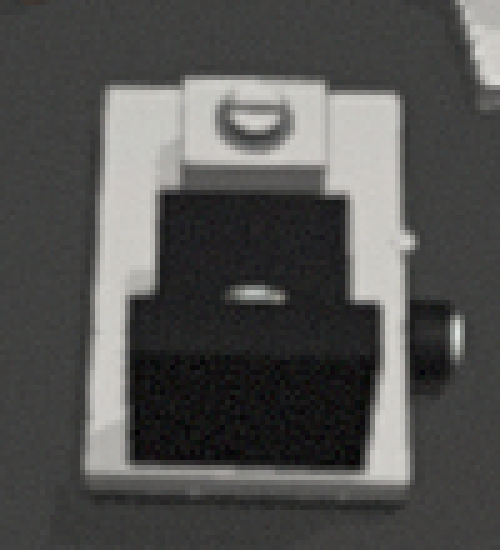

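```bash
cat > m1.py <<'E'
from h import *
def px(c,off,s): return (np.array(c)+.5)/s-.5+np.array(off)
def fit(model,obs,x0):
    # model: Nx3 local; obs: dict cam->list of (idx,uv)
    def w(p):
        c,s=np.cos(p[2]),np.sin(p[2]); M=np.array([[c,-s,0],[s,c,0],[0,0,1]])
        return model@M.T+[p[0],p[1],0]
    def f(p):
        W=w(p); return np.concatenate([(proj(n,W[[i for i,_ in o]])-np.array([u for _,u in o])).ravel() for n,o in obs.items()])
    s=least_squares(f,x0); return s.x,s.fun
if __name__=="__main__":
    rk=np.array([[a*25,b*85,75] for a,b in((1,1),(1,-1),(-1,-1),(-1,1))])
    T=[px(c,(350,130),4.9) for c in((165,218),(500,255),(497,350),(157,310))]
    S=[px(c,(160,140),4.9) for c in((50,210),(85,148),(393,230),(352,305))]
    # top: image up = +x world, image left=+y ; scene: right=+y, down=+x
    ot={"top":list(enumerate(T))}
    os_={"scene":list(zip((1,2,3,0),S))}
    for o in(ot,os_,{**ot,**os_}):
        x,r=fit(rk,o,[600,-200,-.1]); print(np.round(x,3),np.round(r,1))
E
python3 m1.py
python3 - <<'E'
from h import *
from m1 import px
# handle top face by colour
for n,box in(("top",(380,165,460,215)),("scene",(170,150,250,205))):
    im=ctrl.capture(n); x0,y0,x1,y1=box
    hsv=cv2.cvtColor(im[y0:y1,x0:x1],cv2.COLOR_RGB2HSV)
    m=((hsv[...,0]>8)&(hsv[...,0]<25)&(hsv[...,1]>120)&(hsv[...,2]>190)).astype(np.uint8)
    k,l,st,ce=cv2.connectedComponentsWithStats(m)
    for i in range(1,k):
        if st[i,4]>8: print(n,st[i],ce[i]+[x0,y0], onz(n,ce[i]+[x0,y0],145))
E
```

```text
[ 5.65533e+02 -2.32809e+02 -1.42000e-01] [-0.  -0.4  0.3 -0.2 -0.2  0.2 -0.1  0.5]
[ 5.66082e+02 -2.31699e+02 -1.18000e-01] [-1.2  1.4  1.3 -1.1  0.  -0.5 -0.1  0.2]
[ 5.65680e+02 -2.32335e+02 -1.31000e-01] [-0.4 -0.1 -0.  -0.6 -0.2 -0.2 -0.2  0.8 -1.3  0.8  1.5 -1.6 -0.2 -0.3
 -0.6  0.3]
top [20  9 11 11 89] [404.83146067 178.76404494] [ 570.77979647 -188.15299414  145.        ]
top [13 13  4 12 18] [394.27777778 183.55555556] [ 560.1025525  -163.14102806  145.        ]
top [58 15 10  9 70] [442.07142857 184.        ] [ 556.24554311 -272.86557272  145.        ]
top [50 18  5 10 15] [431.33333333 187.86666667] [ 547.79877329 -247.44394887  145.        ]
scene [ 9 13  9  8 56] [182.78571429 166.41071429] [ 570.4574012  -268.77462588  145.        ]
scene [40 19 12  9 67] [215.43283582 172.91044776] [ 573.07277704 -187.03999078  145.        ]
scene [47 37 12  8 20] [223.  191.1] [ 618.98706097 -153.25328042  145.        ]
```

```bash
cat > m2.py <<'E'
from m1 import *
T={(-1,1):(133,567),(-1,-1):(417,515),(1,-1):(338,113),(1,1):(63,163)}
S={(-1,-1):(107,87),(-1,1):(402,95),(1,1):(412,480),(1,-1):(85,475)}
keys=[(-1,1),(-1,-1),(1,-1),(1,1)]
def f(p,full=False):
    c,s=np.cos(p[2]),np.sin(p[2]); r=[]
    for n,D,off,sc in(("top",T,(230,120),4.9),("scene",S,(290,170),5)):
        for k in keys:
            l=np.array([k[0]*110,k[1]*75]); W=[p[0]+c*l[0]-s*l[1],p[1]+s*l[0]+c*l[1],p[3]]
            r+=list(proj(n,W)[0]-px(D[k],off,sc))
    return np.array(r)
s=least_squares(f,[600,50,.1,20]); print(np.round(s.x,3),np.round(s.fun,1))
a=px((250,417),(230,120),4.9); b=px((254,118),(290,170),5)
print(a,b,tri(b,a)); 
for z in(95,103,111): print(z,onz("top",a,z),onz("scene",b,z))
p,q=px((218,421),(230,120),4.9),px((276,409),(230,120),4.9)
P,Q=onz("top",p,103),onz("top",q,103); d=P-Q; print("slot dir",d,np.arctan2(d[1],d[0])-np.pi/2)
E
python3 m2.py
python3 - <<'E'
from h import *
for n,box in(("top",(262,185,302,225)),("scene",(320,175,360,215))):
    a=cv2.imread(f"pics/{n}0.png"); x0,y0,x1,y1=box
    cv2.imwrite(f"pics/s_{n}.png",cv2.resize(a[y0:y1,x0:x1],None,fx=14,fy=14,interpolation=cv2.INTER_CUBIC))
E
```

```text
[5.82413e+02 1.12083e+02 1.69000e-01 3.01400e+01] [-0.8  0.7  0.1 -0.2 -0.3 -0.2 -1.   0.3 -0.7 -0.1 -0.2 -0.2 -0.4 -0.4
 -0.7  0.8]
[280.62244898 204.70408163] [340.4 193.2] (array([528.85317963, 102.18516387,  84.96994459]), np.float64(0.2898426861051462))
95 [527.06185873 100.88758437  95.        ] [535.6585614  103.81967484  95.        ]
103 [525.53855046 100.39854354 103.        ] [541.19488227 104.57772672 103.        ]
111 [524.01524219  99.90950271 111.        ] [546.73120315 105.3357786  111.        ]
slot dir [-5.16680804 28.04235878  0.        ] 0.18220660678244105
```

```bash
cd pics; python3 -c "
import cv2,numpy as np
cv2.imwrite('s_both.png',np.hstack([cv2.resize(cv2.imread('s_top.png'),(400,400)),cv2.resize(cv2.imread('s_scene.png'),(400,400))]))"
```

```text
(no output)
```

View pics/s_both.png

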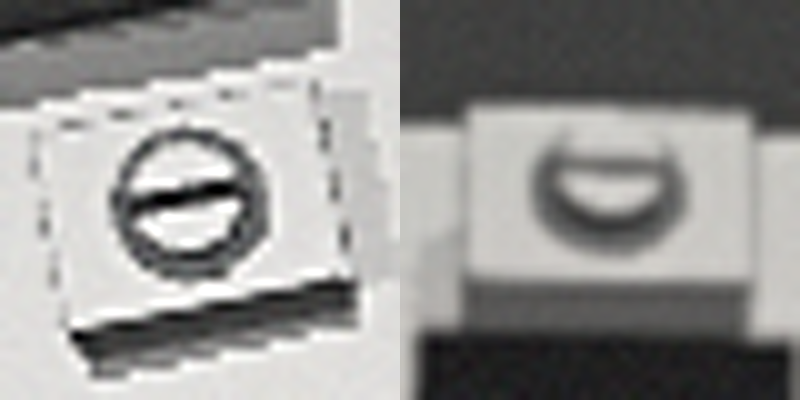

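```bash
python3 - <<'E'
from h import *
t=lambda c,o:(np.array(c)+.5)/10-.5+np.array(o)
a=t((189,195),(262,185)); 
c,s=np.cos(.169),np.sin(.169)
for by in(165,170,175):
  b=t((211,by),(320,175)); x,r=tri(b,a); d=x[:2]-[582.4,112.1]
  print(by,x,r,"local",c*d[0]+s*d[1],-s*d[0]+c*d[1])
for z in(95,103,111):
  x=onz("top",a,z); d=x[:2]-[582.4,112.1]; print(x,"local",c*d[0]+s*d[1],-s*d[0]+c*d[1])
P,Q=onz("top",t((133,204),(262,185)),103),onz("top",t((245,187),(262,185)),103); d=P-Q; print("slot dir",d,np.arctan2(d[1],d[0])-np.pi/2)
# handle yaw & turquoise
for u in((360,154),(401,225)): print(onz("top",u,110))
E
```

```text
165 [528.73024364 102.24978774  93.81850027] 0.3853009897640618 local -54.56192084003413 -0.6828059527751851
170 [529.04011731 102.35578731  92.19879069] 0.38716057196535303 local -54.23863302011949 -0.6304362339043212
175 [529.35059136 102.46199863  90.57593745] 0.3890176023271579 local -53.91471775883071 -0.5779587568182549
[528.65928525 101.27697989  95.        ] local -54.79549136916255 -1.6298196888922956
[527.1233341  100.78485718 103.        ] local -56.39233392993258 -1.8565894677996546
[525.58738295 100.29273447 111.        ] local -57.98917649070262 -2.083359246707012
slot dir [-3.40401898 26.51793456  0.        ] 0.12766848559051147
[643.43570701 -92.58902747 110.        ]
[ 468.7470238  -179.82021377  110.        ]
```

Request:
send_rows --pt "0.0725 -0.1865 0 0 0 -0.0197" --pt "0.145 -0.373 0 0 0 -0.0394" --pt "0.2175 -0.559 0 0 0 -0.0591" --pt "0.29 -0.745 0 0 0 -0.0788" --pt "0.3625 -0.932 0 0 0 -0.0985" --fingers 0.35

```text
t: 1.92
position: [354.7, 369.8, 241.8]
tool_rot: [0.52, 0.854, 0.0, -0.0]
contact_force: [1.5, 0.6, 0.4]
grip_width: 0.676
```

Request:
send_rows --pt "0.0725 -0.1865 0 0 0 -0.0197" --pt "0.145 -0.373 0 0 0 -0.0394" --pt "0.2175 -0.559 0 0 0 -0.0591" --pt "0.29 -0.745 0 0 0 -0.0788" --pt "0.3625 -0.932 0 0 0 -0.0985"

```text
t: 2.33
position: [427.2, 183.3, 242.0]
tool_rot: [0.755, 0.656, 0.001, -0.0]
contact_force: [0.6, 0.3, 0.1]
grip_width: 0.649
```

Request:
send_rows --pt "0.0725 -0.1865 0 0 0 0" --pt "0.145 -0.373 0 0 0 0" --pt "0.2175 -0.559 0 0 0 0" --pt "0.29 -0.745 0 0 0 0" --pt "0.3625 -0.932 0 0 0 0"

```text
t: 2.75
position: [499.7, -3.2, 242.1]
tool_rot: [0.753, 0.658, 0.001, 0.0]
contact_force: [0.4, 0.7, 0.1]
grip_width: 0.651
```

Request:
send_rows --pt "0.0725 -0.1865 0 0 0 0" --pt "0.145 -0.373 0 0 0 0" --pt "0.2175 -0.559 0 0 0 0" --pt "0.29 -0.745 0 0 0 0" --pt "0.3625 -0.932 0 0 0 0"

```text
t: 3.17
position: [572.4, -189.4, 241.8]
tool_rot: [0.753, 0.658, 0.0, 0.0]
contact_force: [0.9, -0.4, 0.6]
grip_width: 0.648
```

```bash
cat > snap.py <<'E'
import sys
from h import *
def crop(n,box,name,s=5):
    im=ctrl.capture(n)[:,:,::-1]; x0,y0,x1,y1=box
    cv2.imwrite(f"pics/{name}.png",cv2.resize(im[y0:y1,x0:x1],None,fx=s,fy=s,interpolation=cv2.INTER_CUBIC)); return im
E
python3 - <<'E'
from snap import *
o=ctrl.observe();print(o["position"],R.from_quat(o["tool_rot"]).as_matrix().round(3).tolist(),o["joints"].round(2))
crop("scene",(150,100,310,220),"a_s"); crop("top",(340,110,500,230),"a_t")
print(proj("scene",o["position"]),proj("top",o["position"]),proj("scene",[572,-188,145]))
E
```

```text
[ 572.38882872 -189.44161493  241.75732376] [[0.134, 0.991, 0.0], [0.991, -0.134, 0.0], [0.0, 0.0, -1.0]] [-0.19  0.41  0.58  1.68 -0.25  1.12  0.33]
[[206.63355904 145.50097465]] [[415.58093844 166.61666098]] [[215.19125934 172.48510766]]
```

View pics/a_s.png

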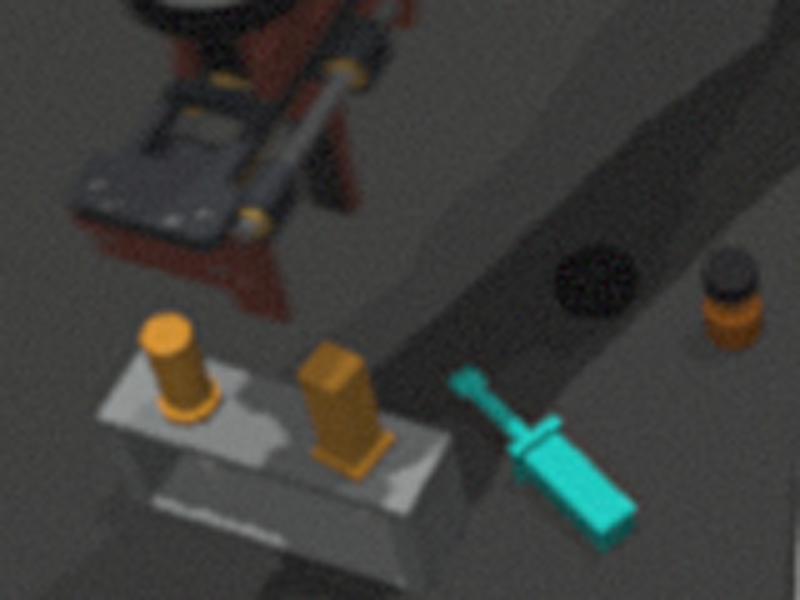

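View pics/a_t.png

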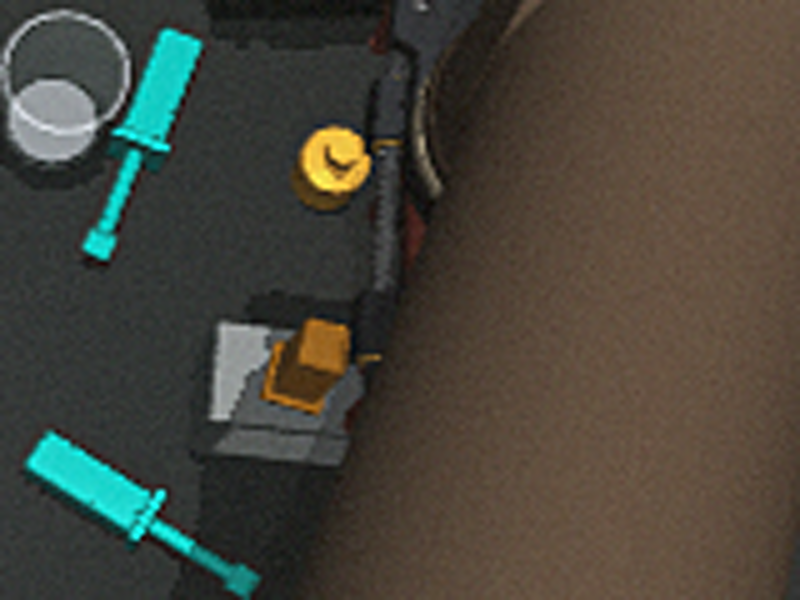

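Request:
send_rows --pt "0 0 -0.15 0 0 0" --pt "0 0 -0.3 0 0 0" --pt "0 0 -0.45 0 0 0" --pt "0 0 -0.5 0 0 0" --pt "0 0 -0.5 0 0 0"

```text
t: 3.68
position: [570.3, -186.6, 139.3]
tool_rot: [0.753, 0.658, -0.001, -0.002]
contact_force: [-0.1, -0.2, 0.8]
grip_width: 0.65
```

```bash
python3 - <<'E'
from snap import *
o=ctrl.observe();print(o["position"],R.from_quat(o["tool_rot"]).as_matrix().round(3).tolist(),o["contact_force"])
crop("scene",(170,110,290,200),"b_s",6.5); 
print(proj("scene",o["position"]),proj("top",o["position"]),proj("scene",[572,-188,145]))
E
```

```text
[ 570.3121514  -186.64899388  139.25672404] [[0.134, 0.991, -0.005], [0.991, -0.134, 0.001], [0.0, -0.005, -1.0]] [-0.06475579 -0.24598357  0.76492699]
[[216.40705832 173.50295552]] [[403.65287625 179.58427725]] [[215.19125934 172.48510766]]
```

View pics/b_s.png

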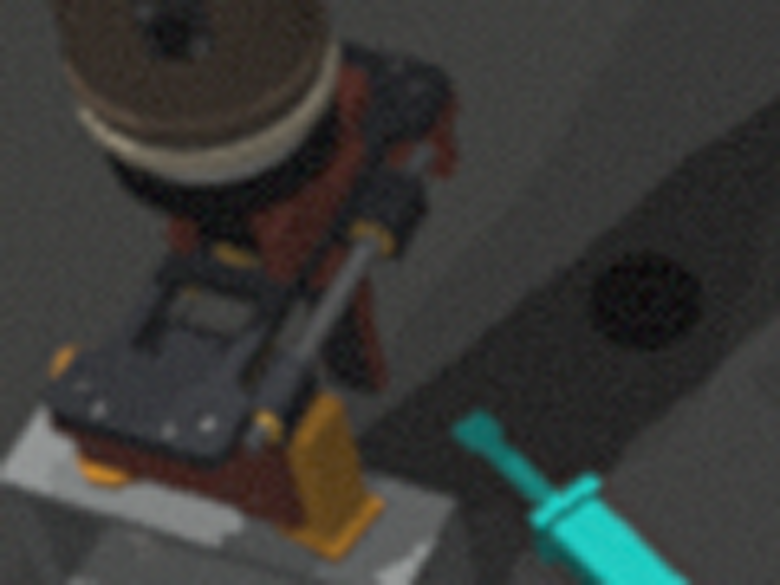

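Request:
send_rows --pt "0 0 -0.05 0 0 0" --pt "0 0 -0.1 0 0 0" --pt "0 0 -0.135 0 0 0" --pt "0 0 -0.135 0 0 0" --pt "0 0 -0.135 0 0 0"

```text
t: 4.15
position: [571.7, -187.7, 114.5]
tool_rot: [0.753, 0.658, -0.0, -0.0]
contact_force: [0.1, -0.6, -0.2]
grip_width: 0.651
```

```bash
python3 - <<'E'
from snap import *
o=ctrl.observe();print(o["position"],R.from_quat(o["tool_rot"]).as_matrix().round(3).tolist(),o["contact_force"])
crop("scene",(170,110,290,200),"b_s2",6.5); 
E
```

```text
[ 571.73017428 -187.68801604  114.52390563] [[0.134, 0.991, -0.0], [0.991, -0.134, 0.0], [0.0, -0.0, -1.0]] [ 0.07933469 -0.62109847 -0.2215374 ]
```

View pics/b_s2.png

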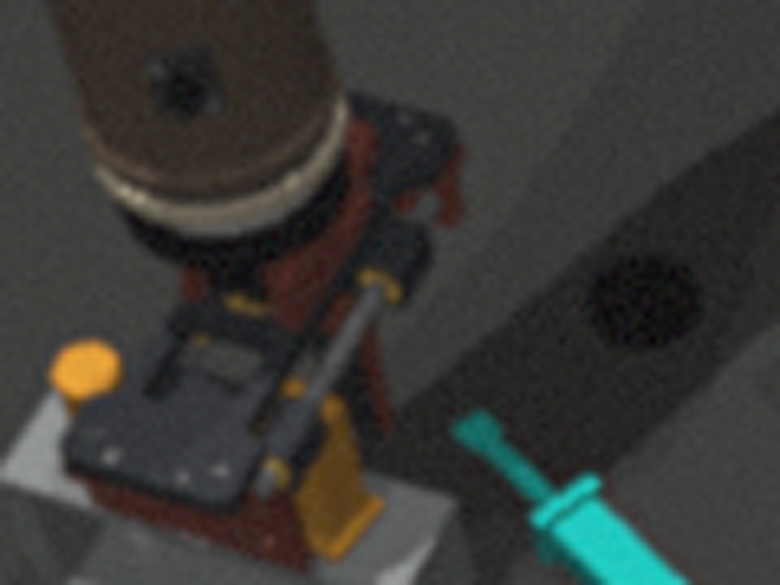

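Request:
send_rows --pt "0 0 0 0 0 0" --pt "0 0 0 0 0 0" --pt "0 0 0 0 0 0" --pt "0 0 0 0 0 0" --pt "0 0 0 0 0 0" --fingers 1 --newtons 30

```text
t: 4.62
position: [571.9, -187.8, 114.8]
tool_rot: [0.753, 0.658, 0.0, 0.0]
contact_force: [-0.0, 1.1, -0.0]
grip_width: 0.309
```

```bash
python3 - <<'E'
from h import *
o=ctrl.observe();print(o)
E
```

```text
{'t': 4.6167, 'joints': array([-0.13617863,  0.54792627,  0.51796358,  1.80673472, -0.34234311,
        0.87658898,  0.40585498]), 'dq': array([ 5.39681549e-04,  1.43545431e-03, -3.36560266e-03,  7.22480542e-04,
        1.00897944e-03, -9.34832740e-05,  1.19330019e-04]), 'joint_torque': array([ 2.19538284e-02, -5.69967377e+01,  8.94748539e+00, -2.33305013e+01,
       -5.30273595e-02, -5.15603449e-02,  2.85094873e-03]), 'position': array([ 571.91360234, -187.75931432,  114.81036948]), 'tool_rot': array([7.53124125e-01, 6.57878432e-01, 1.10300509e-04, 9.49835983e-05]), 'contact_force': array([-0.04992256,  1.09968688, -0.01000111]), 'ft_torque': array([ 0.11487806, -0.04164111,  0.0146413 ]), 'grip_width': 0.30916792041529834}
```

Request:
send_rows --pt "0 0 0 0 0 0" --pt "0 0 0 0 0 0" --pt "0 0 0 0 0 0"

```text
t: 4.87
position: [572.0, -187.7, 114.8]
tool_rot: [0.753, 0.658, 0.0, 0.0]
contact_force: [-0.9, 0.6, 2.0]
grip_width: 0.27
```

Request:
send_rows --pt "0 0 0.05 0 0 0" --pt "0 0 0.2 0 0 0" --pt "0 0 0.36 0 0 0" --pt "0 0 0.52 0 0 0" --pt "0 0 0.68 0 0 0"

```text
t: 5.28
position: [571.3, -188.0, 252.5]
tool_rot: [0.753, 0.658, -0.0, -0.0]
contact_force: [0.8, 0.4, -1.0]
grip_width: 0.275
```

Request:
send_rows --pt "-0.1 0.15 0 0 0 0" --pt "-0.2 0.3 0 0 0 0" --pt "-0.2 0.45 0 0 0 0" --pt "-0.2 0.5 0 0 0 0" --pt "-0.2 0.5 0 0 0 0"

```text
t: 5.7
position: [532.0, -84.5, 251.2]
tool_rot: [0.752, 0.66, 0.001, -0.0]
contact_force: [1.3, 0.0, -1.3]
grip_width: 0.27
```

```bash
python3 - <<'E'
from snap import *
o=ctrl.observe();print(o["position"],R.from_quat(o["tool_rot"]).as_matrix().round(3).tolist(),o["contact_force"],o["grip_width"])
t=o["position"]-[0,0,101.7]
a=proj("scene",t)[0];b=proj("top",t)[0];print(a,b)
a=a.astype(int);b=b.astype(int)
i=crop("scene",(a[0]-60,a[1]-60,a[0]+60,a[1]+30),"d_s",6.5); crop("top",(b[0]-60,b[1]-45,b[0]+60,b[1]+45),"d_t",6.5)
cv2.imwrite("pics/d_full.png",i)
E
```

```text
[532.00651248 -84.45138649 251.15647397] [[0.13, 0.992, 0.0], [0.992, -0.13, 0.002], [0.002, 0.0, -1.0]] [ 1.33456551e+00  1.06813652e-03 -1.26843491e+00] 0.2696151672714631
[262.43444043 165.20919724] [360.85310121 196.01679502]
```

View pics/d_s.png

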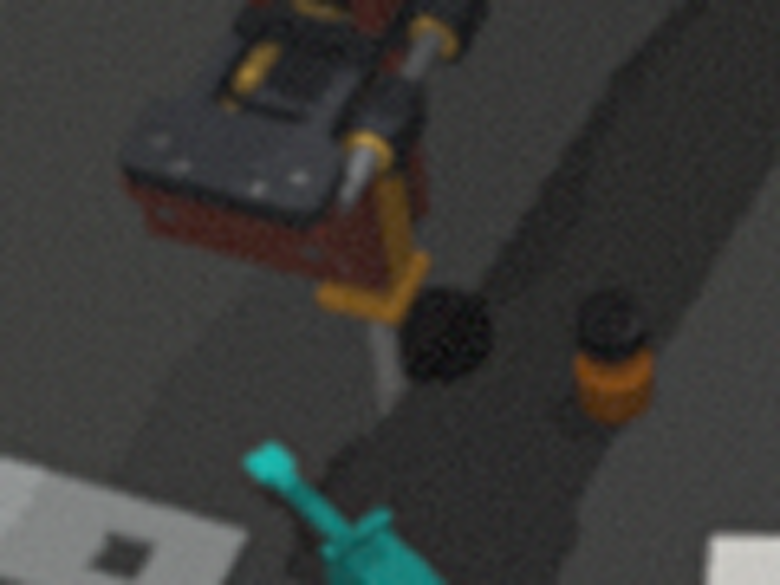

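View pics/d_t.png

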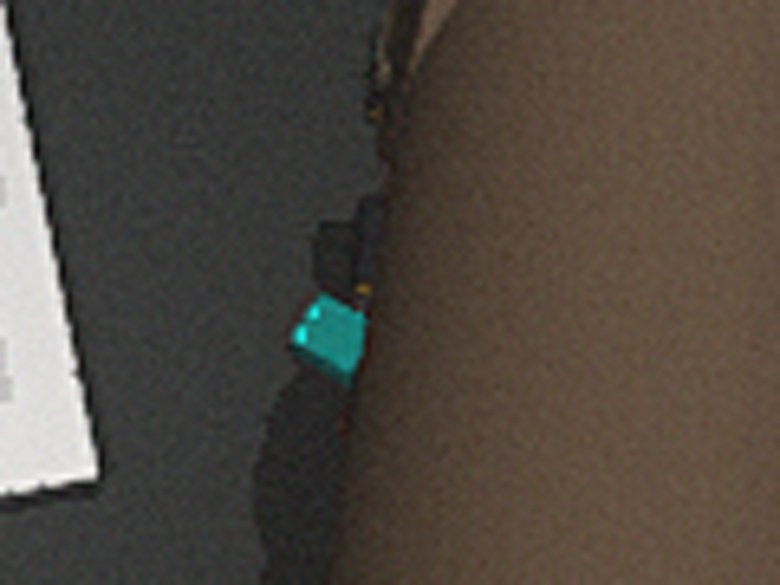

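Request:
send_rows --pt "0 0.05 0 0 0 0.0197" --pt "0 0.1 0 0 0 0.0394" --pt "0 0.15 0 0 0 0.0592" --pt "0 0.2 0 0 0 0.0789" --pt "0 0.25 0 0 0 0.0986"

```text
t: 6.22
position: [532.1, -39.8, 250.6]
tool_rot: [0.515, 0.857, -0.001, 0.0]
contact_force: [-0.1, 0.6, -0.8]
grip_width: 0.273
```

Request:
send_rows --pt "0 0.05 0 0 0 0.0197" --pt "0 0.1 0 0 0 0.0394" --pt "0 0.15 0 0 0 0.0592" --pt "0 0.15 0 0 0 0.0789" --pt "0 0.15 0 0 0 0.0986"

```text
t: 6.63
position: [532.2, -9.4, 250.5]
tool_rot: [0.229, 0.973, -0.001, -0.0]
contact_force: [-0.4, -0.3, -2.0]
grip_width: 0.274
```

Request:
send_rows --pt "0 0 0 0 0 0.0197" --pt "0 0 0 0 0 0.0394" --pt "0 0 0 0 0 0.0592" --pt "0 0 0 0 0 0.0789" --pt "0 0 0 0 0 0.0986"

```text
t: 7.05
position: [532.2, -10.3, 250.5]
tool_rot: [-0.078, 0.997, -0.001, -0.0]
contact_force: [1.2, -1.5, -1.3]
grip_width: 0.271
```

```bash
python3 - <<'E'
from snap import *
o=ctrl.observe();print(o["position"],R.from_quat(o["tool_rot"]).as_matrix().round(3).tolist(),o["contact_force"],o["grip_width"],o["joints"].round(2))
t=o["position"]-[0,0,101.7]
a=proj("scene",t)[0];b=proj("top",t)[0];print(a,b)
a=a.astype(int);b=b.astype(int)
i=crop("scene",(a[0]-60,a[1]-60,a[0]+60,a[1]+30),"e_s",6.5); crop("top",(b[0]-60,b[1]-45,b[0]+60,b[1]+45),"e_t",6.5)
E
```

```text
[532.23624686 -10.28674701 250.46066549] [[-0.988, -0.155, -0.0], [-0.155, 0.988, -0.001], [0.001, -0.001, -1.0]] [ 1.15557307 -1.5173795  -1.34046812] 0.271147120581201 [-0.26  0.24  0.23  1.82 -0.06  1.08  1.72]
[293.15800687 170.58342153] [328.15543002 196.80827991]
```

View pics/e_s.png

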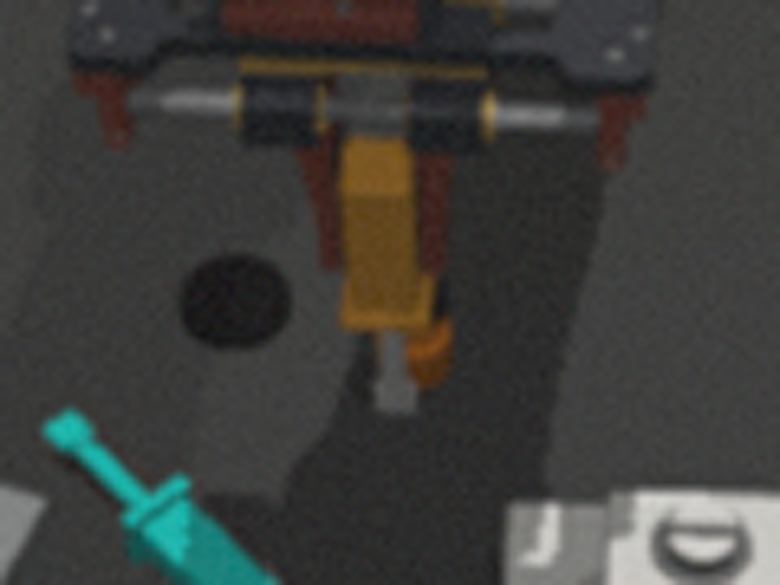

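View pics/e_t.png

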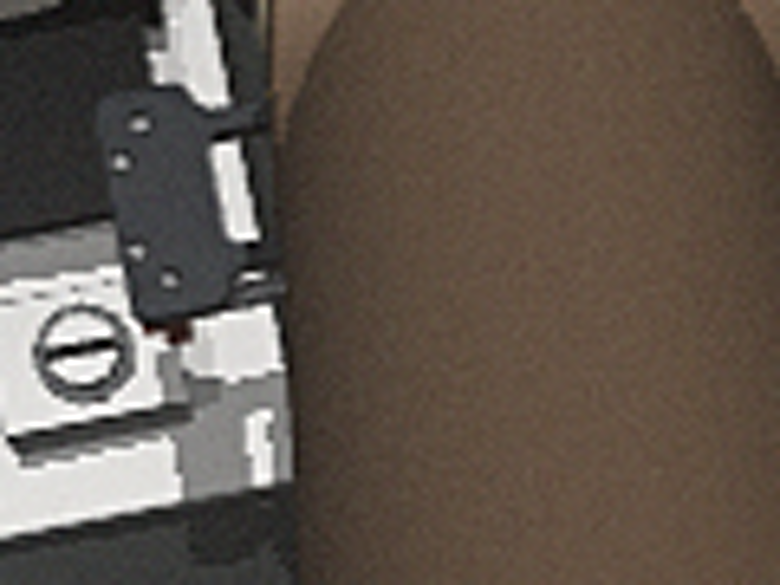

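```bash
python3 - <<'E'
from snap import *
o=ctrl.observe();p=o["position"]; M=R.from_quat(o["tool_rot"]).as_matrix()
x0,y0=int(293.158)-60,int(170.58)-60
def c(l): # local driver: along tool x (bx), tool y (by), z relative tip
    P=p+M[:,0]*l[0]+M[:,1]*l[1]+np.array([0,0,l[2]-101.7]); u=proj("scene",P)[0]; return ((u-[x0,y0]+.5)*6.5-.5).round(1)
for n,l in dict(tip=(0,0,0),tipL=(0,-7,0),tipR=(0,7,0),guard_frontL=(-15,-15,62),guard_frontR=(-15,15,62),gtopR=(-15,15,68),topfL=(-12,-12,132),topfR=(-12,12,132),topbL=(12,-12,132),topbR=(12,12,132)).items(): print(n,c(l))
E
```

```text
tip [394.2 396.5]
tipL [374.7 395.6]
tipR [413.7 397.3]
guard_frontL [337.9 318.3]
guard_frontR [426. 322.]
gtopR [425.4 310.8]
topfL [334.9 174.5]
topfR [409.2 177.5]
topbL [342.1 119.2]
topbR [415.4 122.1]
```

```bash
python3 - <<'E'
from snap import *
o=ctrl.observe();p=o["position"]; M=R.from_quat(o["tool_rot"]).as_matrix()
x0,y0=int(293.158)-60,int(170.58)-60
for l in((-10,-14,82.7),(-10,14,82.7),(10,14,82.7)):
    P=p+M[:,0]*l[0]+M[:,1]*l[1]+np.array([0,0,l[2]-101.7]); u=proj("scene",P)[0]; print(((u-[x0,y0]+.5)*6.5-.5).round(1))
print(p, (proj("scene",p+[0,0,-10])-proj("scene",p))/10,(proj("scene",p+[10,0,0])-proj("scene",p))/10)
E
```

```text
[338.6 267.9]
[421.9 271.3]
[426.7 225.8]
[532.2130979  -10.12230709 250.51758963] [[0.02294665 0.30254756]] [[-0.11131167  0.34678391]]
```

```bash
python3 - <<'E'
from snap import *
crop("scene",(268,120,318,180),"e_s2",10)
E
```

```text
(no output)
```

View pics/e_s2.png

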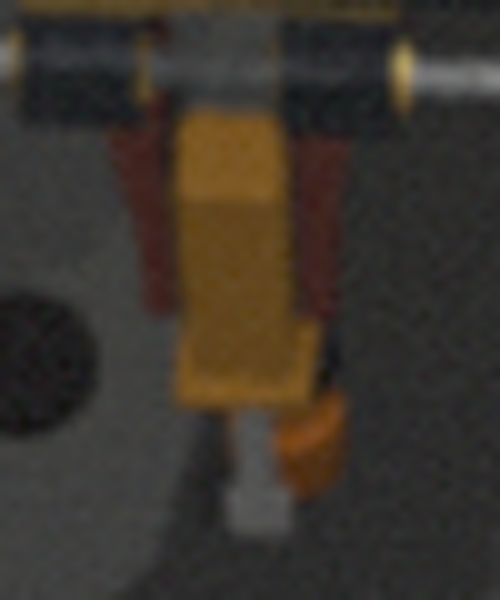

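Request:
send_rows --pt "-0.003 0.14 0 0 0 0" --pt "-0.006 0.28 0 0 0 0" --pt "-0.01 0.42 0 0 0 0" --pt "-0.015 0.56 -0.05 0 0 0" --pt "-0.015 0.56 -0.1 0 0 0"

```text
t: 7.62
position: [529.0, 110.0, 230.6]
tool_rot: [-0.077, 0.997, 0.001, 0.001]
contact_force: [-0.6, 0.9, -1.3]
grip_width: 0.27
```

Request:
send_rows --pt "0 0 0 0 0 0" --pt "0 0 0 0 0 0" --pt "0 0 0 0 0 0"

```text
t: 7.87
position: [529.3, 102.5, 231.0]
tool_rot: [-0.074, 0.997, -0.0, 0.0]
contact_force: [-0.2, -1.3, -0.7]
grip_width: 0.271
```

```bash
python3 - <<'E'
from snap import *
o=ctrl.observe();print(o["position"],R.from_quat(o["tool_rot"]).as_matrix().round(3).tolist(),o["contact_force"],o["ft_torque"],o["grip_width"],o["joints"].round(2))
t=o["position"]-[0,0,101.7]
a=proj("scene",t)[0];b=proj("top",t)[0];print(a,b)
a=a.astype(int);b=b.astype(int)
i=crop("scene",(a[0]-50,a[1]-50,a[0]+50,a[1]+30),"f_s",8); crop("top",(b[0]-50,b[1]-40,b[0]+50,b[1]+40),"f_t",8)
E
```

```text
[529.31150531 102.5275158  230.95618493] [[-0.989, -0.148, 0.0], [-0.148, 0.989, -0.001], [-0.0, -0.001, -1.0]] [-0.19050661 -1.31934197 -0.74660701] [ 0.05057511 -0.02977829 -0.01813795] 0.27071978844633626 [-0.42  0.27  0.17  1.83 -0.05  1.04  1.49]
[340.82766512 182.52801137] [278.95126804 201.00882096]
```

View pics/f_s.png

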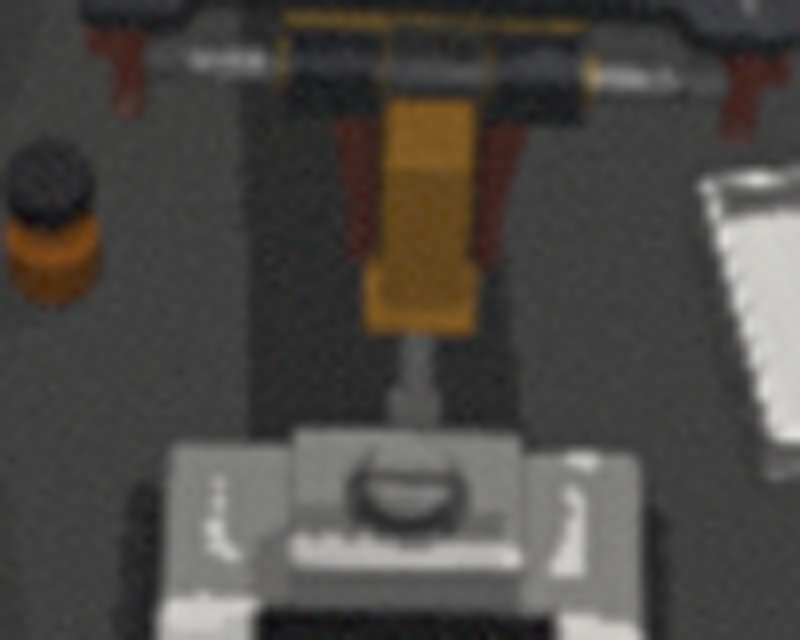

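View pics/f_t.png

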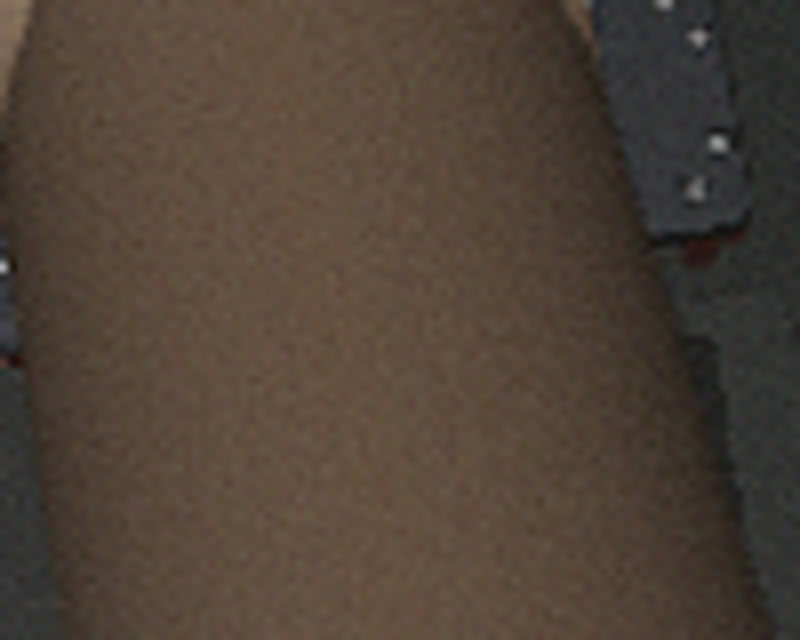

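```bash
python3 - <<'E'
from snap import *
im=ctrl.capture("scene"); cv2.imwrite("pics/g_full.png",im[:,:,::-1])
o=ctrl.observe();p=o["position"]; M=R.from_quat(o["tool_rot"]).as_matrix()
def c(l,dz=0,dx=0):
    P=p+M[:,0]*(l[0]+dx)+M[:,1]*l[1]+np.array([0,0,l[2]-101.7+dz]); return proj("scene",P)[0].round(1)
for n,l in dict(tip=(0,0,0),tipf=(-1.2,0,0),bladetop=(0,0,14),guard_front=(-15,0,62),gtop=(-15,0,68),topf=(-12,0,132),topb=(12,0,132)).items(): print(n,c(l),c(l,-6),c(l,0,-6))
for col in(339,340,341,342):
    print(col,[ (r,*im[r,col]) for r in range(142,190)] if col==340 else "")
E
```

```text
tip [341.1 182.5] [341. 184.] [341.  184.6]
tipf [341.  182.9] [341.  184.4] [341. 185.]
bladetop [341.3 178.9] [341.2 180.5] [341.2 181. ]
guard_front [341.8 171.4] [341.7 173.1] [341.7 173.6]
gtop [341.9 169.8] [341.8 171.4] [341.8 171.9]
topf [343. 150.] [342.9 151.8] [342.9 152.2]
topb [343.3 141.3] [343.2 143.2] [343.2 143.5]
339 
340 [(142, np.uint8(49), np.uint8(53), np.uint8(52)), (143, np.uint8(49), np.uint8(43), np.uint8(39)), (144, np.uint8(84), np.uint8(62), np.uint8(37)), (145, np.uint8(120), np.uint8(86), np.uint8(35)), (146, np.uint8(126), np.uint8(88), np.uint8(36)), (147, np.uint8(125), np.uint8(89), np.uint8(37)), (148, np.uint8(124), np.uint8(88), np.uint8(38)), (149, np.uint8(124), np.uint8(89), np.uint8(37)), (150, np.uint8(124), np.uint8(87), np.uint8(29)), (151, np.uint8(128), np.uint8(90), np.uint8(37)), (152, np.uint8(126), np.uint8(90), np.uint8(39)), (153, np.uint8(105), np.uint8(74), np.uint8(27)), (154, np.uint8(95), np.uint8(66), np.uint8(22)), (155, np.uint8(97), np.uint8(69), np.uint8(29)), (156, np.uint8(100), np.uint8(72), np.uint8(29)), (157, np.uin
[... 931 characters left out ...]
np.uint8(63), np.uint8(63), np.uint8(61)), (177, np.uint8(66), np.uint8(66), np.uint8(64)), (178, np.uint8(69), np.uint8(68), np.uint8(67)), (179, np.uint8(68), np.uint8(69), np.uint8(67)), (180, np.uint8(76), np.uint8(75), np.uint8(74)), (181, np.uint8(80), np.uint8(80), np.uint8(80)), (182, np.uint8(87), np.uint8(86), np.uint8(83)), (183, np.uint8(86), np.uint8(83), np.uint8(83)), (184, np.uint8(81), np.uint8(78), np.uint8(77)), (185, np.uint8(87), np.uint8(88), np.uint8(86)), (186, np.uint8(127), np.uint8(127), np.uint8(125)), (187, np.uint8(130), np.uint8(131), np.uint8(128)), (188, np.uint8(133), np.uint8(131), np.uint8(129)), (189, np.uint8(130), np.uint8(129), np.uint8(127))]
341 
342
```

```bash
python3 - <<'E'
from snap import *
c,s=np.cos(-.134),np.sin(-.134)
for nm,h,z in(("guardbot",15,75),("guardtop",15,81),("top",12,145)):
  for a,b in((1,1),(1,-1),(-1,1),(-1,-1)):
    P=[571.8+c*a*h-s*b*h,-187.75+s*a*h+c*b*h,z]; print(nm,a,b,((proj("scene",P)[0]-[170,110]+.5)*6.5-.5).round(0),((proj("scene",P)[0]-[160,140]+.5)*4.9-.5).round(0),"top",((proj("top",P)[0]-[350,130]+.5)*4.9-.5).round(0))
E
```

```text
guardbot 1 1 [348. 563.] [312. 277.] top [211. 241.]
guardbot 1 -1 [276. 541.] [257. 261.] top [271. 247.]
guardbot -1 1 [383. 501.] [338. 231.] top [207. 299.]
guardbot -1 -1 [312. 480.] [284. 215.] top [267. 305.]
guardtop 1 1 [346. 554.] [310. 270.] top [214. 238.]
guardtop 1 -1 [273. 532.] [255. 254.] top [274. 244.]
guardtop -1 1 [381. 492.] [336. 224.] top [210. 296.]
guardtop -1 -1 [309. 471.] [282. 208.] top [270. 303.]
top 1 1 [312. 443.] [284. 187.] top [246. 211.]
top 1 -1 [252. 425.] [239. 173.] top [297. 217.]
top -1 1 [342. 392.] [307. 149.] top [242. 261.]
top -1 -1 [282. 375.] [262. 135.] top [294. 266.]
```

```bash
python3 - <<'E'
from snap import *
p=np.array([532,-84.45,251.16]); M=np.array([[0.13, 0.992, 0.0], [0.992, -0.13, 0.002], [0.002, 0.0, -1.0]])
for nm,l in dict(gR=(15,-15,62),gF=(15,15,62),gL=(-15,15,62),tip=(0,0,0),tipnear=(0,7,0),tipfar=(0,-7,0)).items():
    for dz,dx in((0,0),(-8,0),(0,-7)):
        P=p+M[:,0]*(l[0]+dx)+M[:,1]*l[1]+np.array([0,0,l[2]-101.7+dz]); print(nm,dz,dx,((proj("scene",P)[0]-[202,105]+.5)*6.5-.5).round(0))
E
```

```text
gR 0 0 [435. 262.]
gR -8 0 [437. 277.]
gR 0 -7 [416. 257.]
gF 0 0 [401. 326.]
gF -8 0 [403. 341.]
gF 0 -7 [382. 321.]
gL 0 0 [320. 304.]
gL -8 0 [323. 318.]
gL 0 -7 [302. 298.]
tip 0 0 [396. 394.]
tip -8 0 [398. 408.]
tip 0 -7 [378. 389.]
tipnear 0 0 [388. 409.]
tipnear -8 0 [390. 422.]
tipnear 0 -7 [370. 404.]
tipfar 0 0 [403. 380.]
tipfar -8 0 [405. 393.]
tipfar 0 -7 [385. 375.]
```

```bash
cat > ov.py <<'E'
from snap import *
def overlay(im,p,M,box,s,name,dz=0,dx=0):
    x0,y0,x1,y1=box
    c=cv2.resize(im[y0:y1,x0:x1],None,fx=s,fy=s,interpolation=cv2.INTER_CUBIC).copy()
    def L(h,k,z): 
        P=p+M[:,0]*(h+dx)+M[:,1]*k-M[:,2]*(z-101.7+dz); return tuple(int(v) for v in (proj("scene",P)[0]-[x0,y0]+.5)*s-.5)
    for hx,hy,z0,z1,col in((12,12,68,132,(0,255,0)),(15,15,62,68,(255,255,0)),(1.2,7,0,14,(255,0,255)),(4.5,4.5,14,62,(255,0,0)),(10,12,82.7,90,(0,0,255))):
        q=[(-hx,-hy),(-hx,hy),(hx,hy),(hx,-hy)]
        for z in(z0,z1): cv2.polylines(c,[np.array([L(a,b,z) for a,b in q])],True,col,1)
        for a,b in q: cv2.line(c,L(a,b,z0),L(a,b,z1),col,1)
    cv2.imwrite(name,c)
E
python3 - <<'E'
from ov import *
im=cv2.imread("pics/g_full.png")
o=ctrl.observe();p=o["position"]; M=R.from_quat(o["tool_rot"]).as_matrix()
overlay(im,p,M,(310,130,370,205),8,"pics/ov1.png")
a=cv2.imread("pics/ov1.png"); cv2.imwrite("pics/ov1.png",np.hstack([a[:, :390],cv2.resize(im[130:205,310:370],None,fx=8,fy=8,interpolation=cv2.INTER_CUBIC)[:,:390]]))
E
```

```text
(no output)
```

View pics/ov1.png

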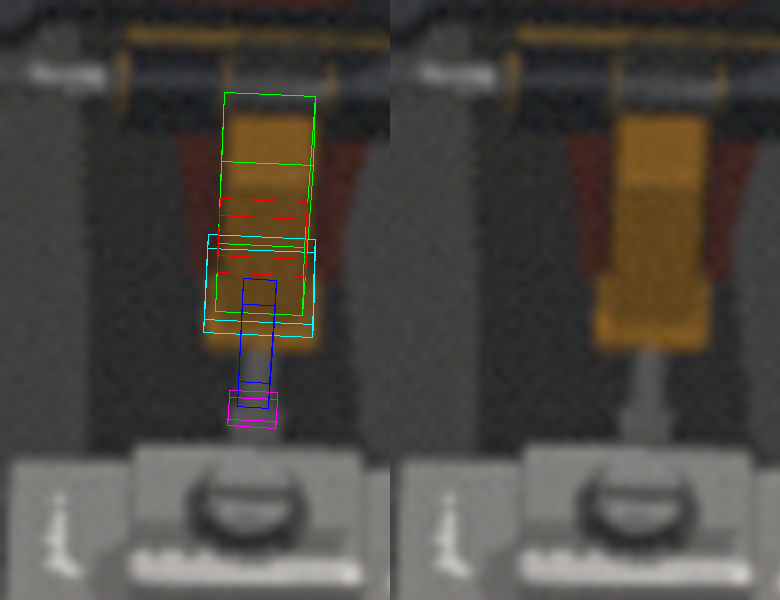

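```bash
python3 - <<'E'
from ov import *
im=cv2.imread("pics/d_full.png")
p=np.array([532.0065,-84.4514,251.1565]); M=np.array([[0.13, 0.992, 0.0], [0.992, -0.13, 0.002], [0.002, 0.0, -1.0]])
overlay(im,p,M,(230,110,290,180),8,"pics/ov2.png")
a=cv2.imread("pics/ov2.png"); cv2.imwrite("pics/ov2.png",np.hstack([a[:, :390],cv2.resize(im[110:180,230:290],None,fx=8,fy=8,interpolation=cv2.INTER_CUBIC)[:,:390]]))
E
```

```text
(no output)
```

View pics/ov2.png

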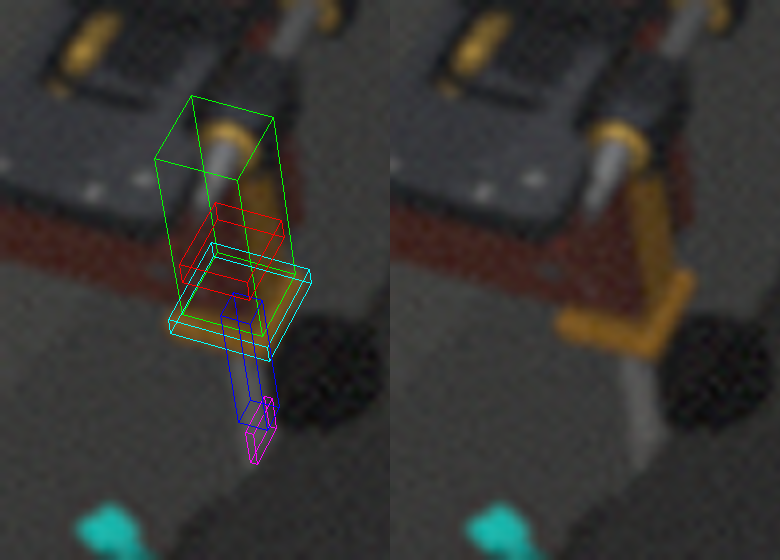

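Request:
send_rows --pt "0 0 -0.025 0 0 0" --pt "0 0 -0.05 0 0 0" --pt "0 0 -0.075 0 0 0" --pt "0 0 -0.075 0 0 0"

```text
t: 8.35
position: [528.1, 104.0, 214.3]
tool_rot: [-0.076, 0.997, -0.0, -0.001]
contact_force: [0.7, 0.6, -1.6]
grip_width: 0.27
```

```bash
python3 - <<'E'
from ov import *
im=ctrl.capture("scene")[:,:,::-1]; cv2.imwrite("pics/h_full.png",im)
o=ctrl.observe();p=o["position"]; M=R.from_quat(o["tool_rot"]).as_matrix(); print(p,M.round(3).tolist(),o["contact_force"],o["ft_torque"])
overlay(im,p,M,(310,130,360,205),8,"pics/ov3.png")
a=cv2.imread("pics/ov3.png"); cv2.imwrite("pics/ov3.png",np.hstack([a[:, :390],cv2.resize(im[130:205,310:360],None,fx=8,fy=8,interpolation=cv2.INTER_CUBIC)[:,:390]]))
E
```

```text
[528.34372316 104.09006762 214.82380178] [[-0.988, -0.152, -0.001], [-0.152, 0.988, -0.0], [0.002, -0.0, -1.0]] [-0.37258841 -0.06034093 -0.58281839] [ 0.03397785  0.01788123 -0.0102403 ]
```

View pics/ov3.png

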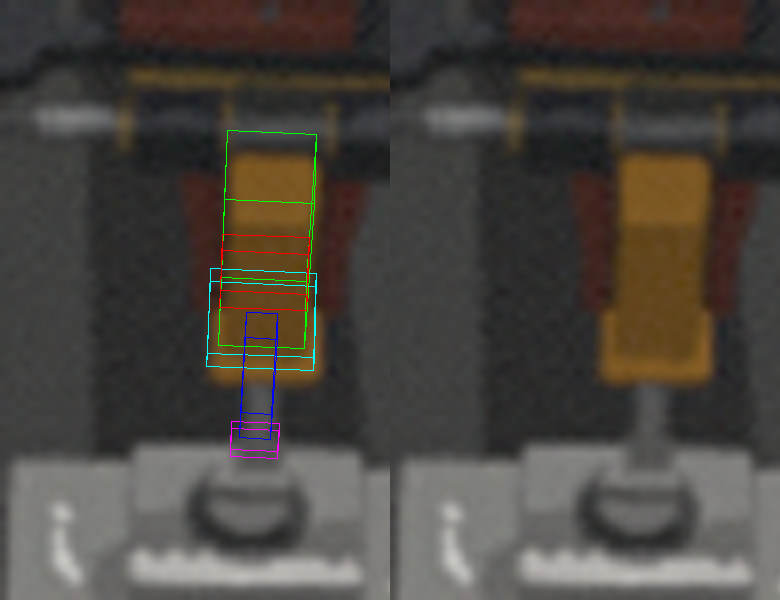

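Request:
send_rows --pt "0 -0.006 -0.01 0 0 0" --pt "0 -0.0125 -0.02 0 0 0" --pt "0 -0.0125 -0.03 0 0 0" --pt "0 -0.0125 -0.03 0 0 0" --pt "0 -0.0125 -0.03 0 0 0"

```text
t: 8.82
position: [528.8, 101.7, 209.6]
tool_rot: [-0.076, 0.997, -0.0, -0.0]
contact_force: [-0.0, -0.3, -1.5]
grip_width: 0.272
```

Request:
send_rows --pt "0 0 -0.0025 0 0 0" --pt "0 0 -0.005 0 0 0" --pt "0 0 -0.0075 0 0 0" --pt "0 0 -0.0075 0 0 0" --pt "0 0 -0.0075 0 0 0"

```text
t: 9.23
position: [528.8, 101.8, 208.1]
tool_rot: [-0.076, 0.997, 0.0, -0.0]
contact_force: [-0.5, -0.3, -1.8]
grip_width: 0.27
```

```bash
cat > look.py <<'E'
import sys
from ov import *
n=sys.argv[1]
im=ctrl.capture("scene")[:,:,::-1]; cv2.imwrite(f"pics/{n}_full.png",im)
o=ctrl.observe();p=o["position"]; M=R.from_quat(o["tool_rot"]).as_matrix(); print(p.round(2),"yaw y",np.degrees(np.arctan2(M[1,1],M[0,1])).round(2),"z",M[:,2].round(3),o["contact_force"].round(2),o["ft_torque"].round(3),o["grip_width"].round(3))
overlay(im,p,M,(310,140,360,210),8,f"pics/{n}.png",dz=-8)
a=cv2.imread(f"pics/{n}.png"); cv2.imwrite(f"pics/{n}.png",np.hstack([a[:, :390],cv2.resize(im[140:210,310:360],None,fx=8,fy=8,interpolation=cv2.INTER_CUBIC)[:,:390]]))
E
python3 look.py i1
```

```text
Traceback (most recent call last):
  File "look.py", line 5, in <module>
    o=ctrl.observe();p=o["position"]; M=R.from_quat(o["tool_rot"]).as_matrix(); print(p.round(2),"yaw y",np.degrees(np.arctan2(M[1,1],M[0,1])).round(2),"z",M[:,2].round(3),o["contact_force"].round(2),o["ft_torque"].round(3),o["grip_width"].round(3))
                                                                                                                                                                                                                                ^^^^^^^^^^^^^^^^^^^^^
AttributeError: 'float' object has no attribute 'round'
```

```bash
sed -i 's/o\["grip_width"\].round(3)/round(float(o["grip_width"]),3)/' look.py; python3 look.py i1
```

```text
[528.85 101.77 208.19] yaw y 98.77 z [ 0.  0. -1.] [ 0.37 -0.21 -1.98] [ 0.056 -0.008  0.059] 0.271
```

View pics/i1.png

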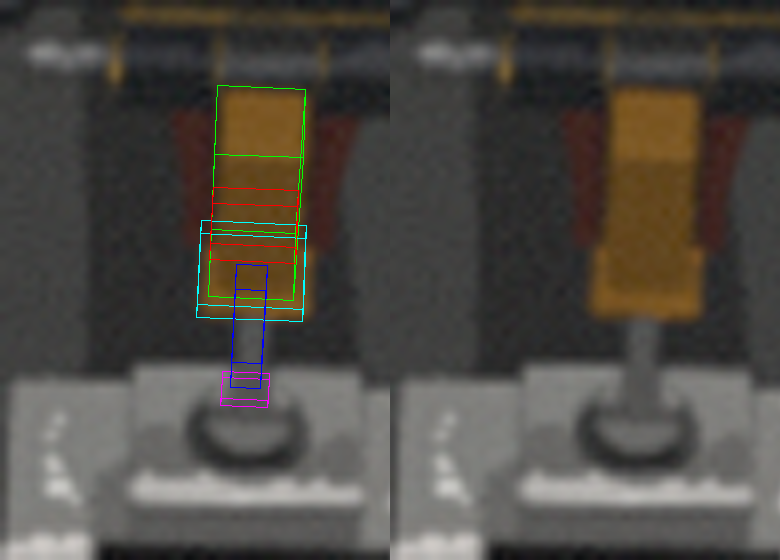

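Request:
send_rows --pt "0 0 -0.004 0 0 0" --pt "0 0 -0.008 0 0 0" --pt "0 0 -0.008 0 0 0" --pt "0 0 -0.008 0 0 0"

```text
t: 9.67
position: [528.8, 101.7, 206.5]
tool_rot: [-0.076, 0.997, -0.0, -0.0]
contact_force: [-0.4, -0.0, -1.5]
grip_width: 0.268
```

Request:
send_rows --pt "0 0 -0.004 0 0 0" --pt "0 0 -0.008 0 0 0" --pt "0 0 -0.008 0 0 0" --pt "0 0 -0.008 0 0 0"

```text
t: 10.0
position: [528.8, 101.7, 204.9]
tool_rot: [-0.076, 0.997, 0.0, -0.0]
contact_force: [0.5, 0.0, -1.7]
grip_width: 0.27
```

Request:
send_rows --pt "0 0 -0.004 0 0 0" --pt "0 0 -0.008 0 0 0" --pt "0 0 -0.008 0 0 0" --pt "0 0 -0.008 0 0 0"

```text
t: 10.33
position: [528.8, 101.7, 203.3]
tool_rot: [-0.076, 0.997, -0.0, -0.0]
contact_force: [0.7, -0.1, -1.2]
grip_width: 0.269
```

Request:
send_rows --pt "0 0 -0.004 0 0 0" --pt "0 0 -0.007 0 0 0" --pt "0 0 -0.007 0 0 0" --pt "0 0 -0.007 0 0 0"

```text
t: 10.67
position: [528.8, 101.7, 201.9]
tool_rot: [-0.076, 0.997, -0.0, -0.0]
contact_force: [0.1, 0.8, -1.7]
grip_width: 0.274
```

```bash
python3 look.py i2
```

```text
[528.83 101.74 201.94] yaw y 98.77 z [-0. -0. -1.] [-0.    0.37 -1.12] [ 0.104  0.04  -0.001] 0.269
```

View pics/i2.png

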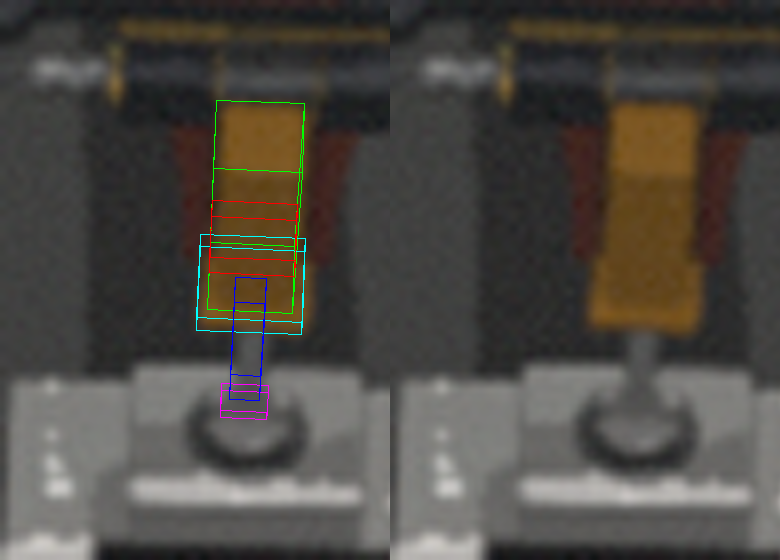

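Request:
send_rows --pt "0 0 -0.004 0 0 0" --pt "0 0 -0.008 0 0 0" --pt "0 0 -0.008 0 0 0" --pt "0 0 -0.008 0 0 0"

```text
t: 11.05
position: [528.8, 101.7, 200.3]
tool_rot: [-0.076, 0.997, -0.0, -0.0]
contact_force: [-0.4, -0.6, -0.4]
grip_width: 0.271
```

Request:
send_rows --pt "0 0 -0.004 0 0 0" --pt "0 0 -0.008 0 0 0" --pt "0 0 -0.008 0 0 0" --pt "0 0 -0.008 0 0 0"

```text
t: 11.38
position: [528.9, 101.8, 198.8]
tool_rot: [-0.076, 0.997, 0.0, 0.0]
contact_force: [1.1, -0.4, -0.7]
grip_width: 0.272
```

Request:
send_rows --pt "0 0 -0.003 0 0 0" --pt "0 0 -0.006 0 0 0" --pt "0 0 -0.006 0 0 0" --pt "0 0 -0.006 0 0 0"

```text
t: 11.72
position: [528.9, 101.8, 197.7]
tool_rot: [-0.076, 0.997, 0.0, 0.0]
contact_force: [-0.1, -0.3, 1.0]
grip_width: 0.272
```

```bash
python3 look.py i3
```

```text
[528.92 101.79 197.69] yaw y 98.77 z [ 0.  0. -1.] [-0.02  0.5   1.98] [-0.011  0.152 -0.043] 0.271
```

View pics/i3.png

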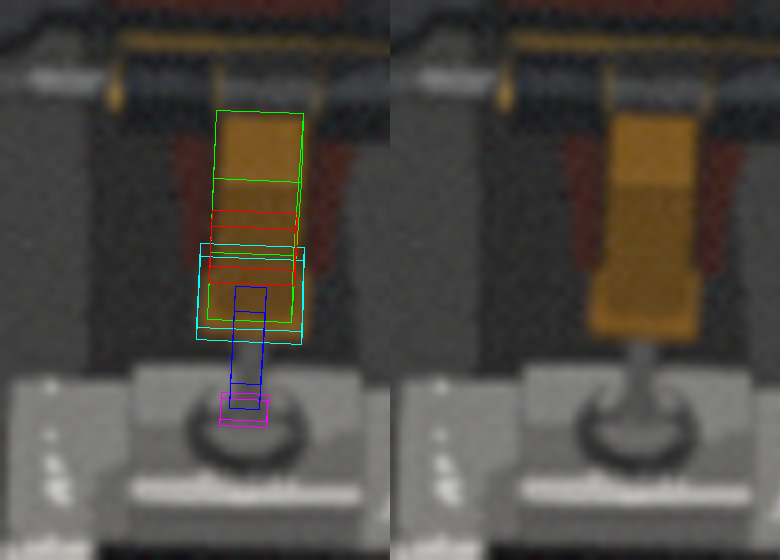

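```bash
python3 - <<'E'
import cv2,numpy as np
a=cv2.imread("pics/scene0.png").astype(int).mean(2);b=cv2.imread("pics/i3_full.png").astype(int).mean(2)
for c in(334,336,338,340,342,344,346):
    print(c,"init",a[184:202,c].astype(int).tolist()); print("    now ",b[184:202,c].astype(int).tolist())
c=np.hstack([cv2.resize(cv2.imread(f"pics/{n}.png")[180:206,326:358],None,fx=12,fy=12,interpolation=cv2.INTER_CUBIC) for n in("scene0","i3_full")])
c=np.clip(c.astype(float)*1.4,0,255); cv2.imwrite("pics/cmp.png",c)
E
```

```text
334 init [66, 123, 197, 204, 194, 175, 137, 103, 92, 94, 91, 100, 105, 136, 177, 198, 204, 200]
    now  [46, 82, 126, 131, 126, 117, 94, 77, 60, 56, 55, 54, 62, 77, 101, 138, 172, 178]
336 init [66, 126, 196, 191, 173, 161, 131, 108, 146, 152, 112, 70, 73, 90, 113, 160, 197, 199]
    now  [43, 82, 125, 128, 110, 109, 109, 84, 73, 90, 85, 65, 49, 55, 90, 146, 172, 177]
338 init [63, 124, 196, 203, 203, 198, 162, 117, 164, 206, 195, 140, 73, 62, 92, 121, 170, 198]
    now  [44, 77, 117, 126, 120, 110, 96, 80, 80, 98, 106, 97, 77, 45, 61, 102, 149, 177]
340 init [66, 127, 195, 206, 202, 196, 163, 110, 142, 198, 208, 191, 112, 58, 77, 104, 148, 196]
    now  [78, 80, 85, 84, 80, 81, 81, 81, 88, 97, 105, 103, 88, 55, 49, 80, 131, 176]
342 init [64, 107, 174, 199, 203, 199, 162, 109, 137, 198, 204, 181, 110, 60, 88, 107, 145, 195]
    now  [78, 76, 84, 89, 91, 83, 80, 78, 84, 95, 105, 102, 86, 60, 60, 88, 130, 175]
344 init [64, 104, 167, 197, 199, 198, 171, 113, 141, 193, 184, 126, 68, 75, 96, 130, 184, 205]
    now  [40, 67, 102, 120, 112, 114, 113, 92, 83, 98, 100, 87, 59, 46, 61, 105, 154, 180]
346 init [62, 102, 163, 193, 191, 174, 150, 112, 106, 112, 98, 95, 96, 110, 145, 186, 200, 204]
    now  [43, 70, 105, 127, 122, 107, 94, 77, 65, 70, 73, 61, 49, 60, 77, 111, 154, 180][ WARN:0@0.121] global loadsave.cpp:1063 imwrite_ Unsupported depth image for selected encoder is fallbacked to CV_8U.
```

View pics/cmp.png

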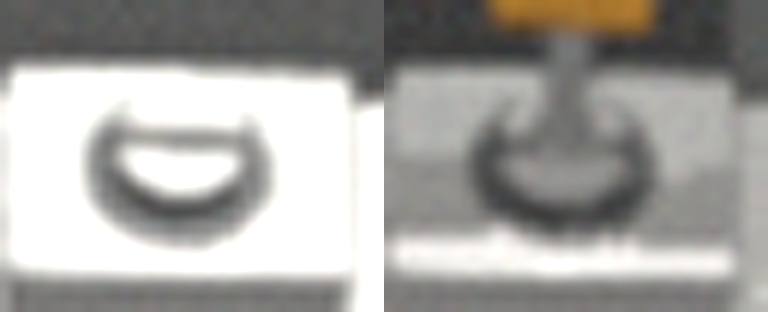

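Request:
send_rows --pt "0 0 0.003 0 0 0" --pt "0 0 0.006 0 0 0" --pt "0 0 0.006 0 0 0" --pt "0 0 0.006 0 0 0"

```text
t: 12.1
position: [528.9, 101.7, 198.7]
tool_rot: [-0.076, 0.997, 0.0, 0.0]
contact_force: [-0.3, 0.4, 0.0]
grip_width: 0.271
```

```bash
python3 look.py i4
```

```text
[528.88 101.75 198.73] yaw y 98.76 z [ 0.  0. -1.] [ 1.08  0.34 -0.54] [ 0.072 -0.096  0.024] 0.27
```

Request:
send_rows --pt "0 0 0 0 0 -0.008" --pt "0 0 0 0 0 -0.016" --pt "0 0 0 0 0 -0.024" --pt "0 0 0 0 0 -0.032"

```text
t: 12.48
position: [528.7, 101.8, 198.7]
tool_rot: [0.025, 1.0, 0.0, -0.0]
contact_force: [0.3, 0.0, 0.1]
grip_width: 0.274
```

Request:
send_rows --pt "0 0 0 0 0 -0.008" --pt "0 0 0 0 0 -0.016" --pt "0 0 0 0 0 -0.024" --pt "0 0 0 0 0 -0.032" --pt "0 0 0 0 0 -0.032"

```text
t: 12.9
position: [528.7, 101.9, 198.7]
tool_rot: [0.125, 0.992, 0.0, -0.0]
contact_force: [0.6, 1.0, 0.1]
grip_width: 0.276
```

```bash
python3 look.py i5;  python3 - <<'E'
import cv2,numpy as np
c=np.hstack([cv2.resize(cv2.imread(f"pics/{n}.png")[180:206,326:358],None,fx=12,fy=12,interpolation=cv2.INTER_CUBIC) for n in("i4_full","i5_full")])
c=np.clip(c.astype(float)*1.8,0,255).astype(np.uint8); cv2.imwrite("pics/cmp2.png",c)
E
```

```text
[528.69 101.85 198.64] yaw y 75.78 z [-0. -0. -1.] [-0.61  0.76 -0.51] [0.052 0.053 0.048] 0.276
```

View pics/cmp2.png

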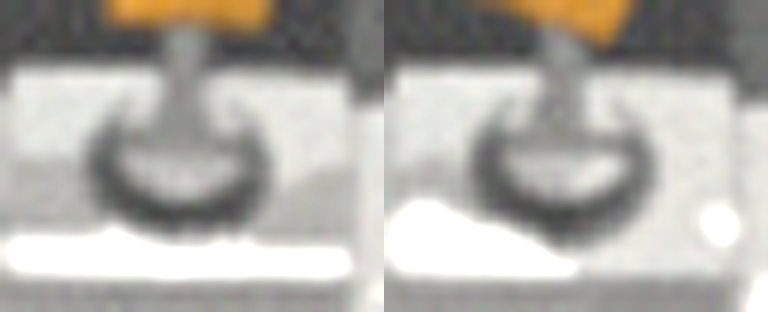

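Request:
send_rows --pt "0 0 0 0 0 -0.01" --pt "0 0 0 0 0 -0.02" --pt "0 0 0 0 0 -0.03" --pt "0 0 0 0 0 -0.04" --pt "0 0 0 0 0 -0.05"

```text
t: 13.37
position: [528.8, 101.9, 198.7]
tool_rot: [0.278, 0.96, 0.0, -0.0]
contact_force: [-0.2, 1.1, -1.2]
grip_width: 0.272
```

```bash
python3 look.py i6;  python3 - <<'E'
import cv2,numpy as np
c=np.hstack([cv2.resize(cv2.imread(f"pics/{n}.png")[180:206,326:358],None,fx=12,fy=12,interpolation=cv2.INTER_CUBIC) for n in("i4_full","i6_full")])
c=np.clip(c.astype(float)*1.8,0,255).astype(np.uint8); cv2.imwrite("pics/cmp3.png",c)
E
```

```text
[528.77 101.85 198.71] yaw y 57.41 z [-0.  0. -1.] [0.21 0.24 0.39] [ 0.053  0.003 -0.034] 0.274
```

View pics/cmp3.png

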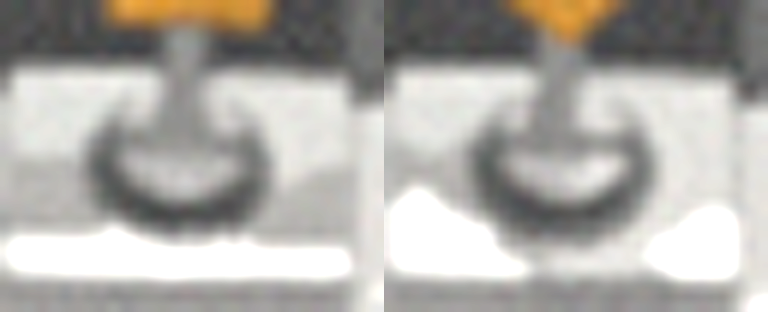

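```bash
ls pics | grep full; cat > fit.py <<'E'
from ov import *
# poses
def yawM(y):
    y=np.radians(y); ty=np.array([np.cos(y),np.sin(y),0]); tz=np.array([0,0,-1.]); return np.c_[np.cross(ty,tz),ty,tz]
poses={"d":((532.01,-84.45,251.16),-7.47),"h":((528.34,104.09,214.82),98.75),"i1":((528.85,101.77,208.19),98.77),"i2":((528.83,101.74,201.94),98.77),"i4":((528.88,101.75,198.73),98.76),"i5":((528.69,101.85,198.64),75.78),"i6":((528.77,101.85,198.71),57.41)}
from scipy.spatial import ConvexHull
def soft(im):
    im=im.astype(float); B,G,Rr=im[...,0],im[...,1],im[...,2]
    return np.clip((Rr-B)/np.maximum(Rr,20)/0.7,0,1)*(Rr>50)
S=6
for n,(p,y) in poses.items():
    im=cv2.imread(f"pics/{n}_full.png"); p=np.array(p); M=yawM(y)
    pts=[];
    for z in(62,68):
        for a in(-15,15):
            for b in(-15,15): pts.append(proj("scene",p+M[:,0]*a+M[:,1]*b+np.array([0,0,z-101.7]))[0])
    pts=np.array(pts); hull=pts[ConvexHull(pts).vertices]
    c=pts.mean(0).astype(int); x0,y0=c[0]-14,c[1]-14
    obs=cv2.resize(soft(im)[y0:y0+30,x0:x0+28],None,fx=S,fy=S,interpolation=cv2.INTER_LINEAR)
    # restrict: compare from row of hull lower part
    best=None
    for du in np.arange(-2,2.01,.125):
        for dv in np.arange(-1,4.01,.125):
            m=np.zeros(obs.shape,np.uint8)
            q=((hull+[du,dv]-[x0,y0]+.5)*S-.5)
            cv2.fillPoly(m,[np.round(q).astype(np.int32)],1)
            mf=cv2.GaussianBlur(m.astype(float),(0,0),S*.6)
            top=(pts[:,1].mean()+dv-y0)*S # compare only below guard mid
            w=np.zeros(obs.shape); w[int(top):]=1
            e=((mf-obs)**2*w).sum()
            # normalise by adding outside
            if best is None or e<best[0]: best=(e,du,dv)
    print(n,best)
E
python3 fit.py
```

```text
d_full.png
g_full.png
h_full.png
i1_full.png
i2_full.png
i3_full.png
i4_full.png
i5_full.png
i6_full.png
d (np.float64(64.00602022146339), np.float64(-0.625), np.float64(0.625))
h (np.float64(58.72565353531134), np.float64(0.5), np.float64(2.0))
i1 (np.float64(55.40410413416596), np.float64(0.5), np.float64(2.125))
i2 (np.float64(64.1952094215903), np.float64(0.375), np.float64(2.0))
i4 (np.float64(54.21930895164419), np.float64(0.25), np.float64(1.875))
i5 (np.float64(26.64388260938086), np.float64(-0.25), np.float64(1.875))
i6 (np.float64(23.928003345958132), np.float64(-0.5), np.float64(1.875))
```

```bash
python3 - <<'E'
from h import *
def yawM(y):
    y=np.radians(y); ty=np.array([np.cos(y),np.sin(y),0]); tz=np.array([0,0,-1.]); return np.c_[np.cross(ty,tz),ty,tz]
D=[((532.01,-84.45,201),-7.47,-.625,.625),((528.34,104.09,165),98.75,.5,2),((528.85,101.8,158),98.77,.5,2.125),((528.8,101.7,152),98.77,.375,2),((528.9,101.7,149),98.76,.25,1.875),((528.7,101.85,149),75.78,-.25,1.875),((528.8,101.85,149),57.41,-.5,1.875)]
A=[];r=[]
for p,y,du,dv in D:
    p=np.array(p);J=np.array([proj("scene",p+e)[0]-proj("scene",p) for e in np.eye(3)]).squeeze().T; M=yawM(y)
    JM=J[:,:2]@M[:2,:2]
    A+= [[1,0,*JM[0]],[0,1,*JM[1]]]; r+=[du,dv]
A=np.array(A);r=np.array(r)
print(J.round(3)); x,res,_,_=np.linalg.lstsq(A,r,rcond=None); print(x.round(2),(A@x-r).round(2))
# regularized: prior bu ~0+-0.7
w=np.diag([1/.7,1/1.0,1/4,1/2]); 
x2=np.linalg.lstsq(np.r_[A/.25,w],np.r_[r/.25,0,0,0,0],rcond=None)[0]; print(x2.round(2),(A@x2-r).round(2))
E
```

```text
[[-0.079  0.428  0.014]
 [ 0.341  0.071 -0.26 ]]
[ 0.47  1.01 -2.94 -0.14] [-0.07  0.01 -0.12  0.03 -0.12 -0.09  0.    0.03  0.13  0.15  0.14  0.03
  0.06 -0.17]
[ 0.44  1.   -2.91 -0.07] [-0.11  0.02 -0.13  0.02 -0.13 -0.11 -0.    0.01  0.12  0.14  0.13  0.03
  0.05 -0.17]
```

```bash
python3 - <<'E'
from h import *
for v in(190.9,191.3,191.8):
  print(v,onz("scene",(340.23,v-1.0),97.3).round(1),onz("scene",(340.23,v),93.4).round(1))
a=(np.array([189,195])+.5)/10-.5+[262,185]
for z in(93.4,95,97.3): print(onz("top",a,z).round(1))
E
```

```text
190.9 [527.9 101.9  97.3] [528.  102.   93.4]
191.3 [529.  102.1  97.3] [529.2 102.3  93.4]
191.8 [530.5 102.4  97.3] [530.6 102.5  93.4]
[529.  101.4  93.4]
[528.7 101.3  95. ]
[528.2 101.1  97.3]
```

Request:
send_rows --pt "0 0 0.02 0 0 0" --pt "-0.004 0 0.02 0 0 0.0195" --pt "-0.008 0 0.02 0 0 0.039" --pt "-0.012 -0.001 0.02 0 0 0.0585" --pt "-0.0145 -0.00125 0.02 0 0 0.078"

```text
t: 13.83
position: [525.8, 101.4, 202.9]
tool_rot: [0.032, 0.999, -0.0, -0.0]
contact_force: [-0.5, 0.3, -1.9]
grip_width: 0.269
```

Request:
send_rows --pt "0 0 0 0 0 0.0185" --pt "0 0 0 0 0 0.037" --pt "0 0 0 0 0 0.037" --pt "0 0 0 0 0 0.037"

```text
t: 14.17
position: [525.9, 101.2, 202.8]
tool_rot: [-0.079, 0.997, 0.0, -0.0]
contact_force: [0.4, 0.0, -1.3]
grip_width: 0.27
```

```bash
python3 look.py j1
```

```text
[525.97 101.28 202.84] yaw y 98.97 z [-0.  0. -1.] [-0.43  0.49 -1.59] [ 0.044  0.05  -0.007] 0.269
```

Request:
send_rows --pt "0 0 -0.01 0 0 0" --pt "0 0 -0.02 0 0 0" --pt "0 0 -0.025 0 0 0" --pt "0 0 -0.025 0 0 0" --pt "0 0 -0.025 0 0 0"

```text
t: 14.63
position: [525.8, 101.5, 197.6]
tool_rot: [-0.079, 0.997, -0.0, -0.0]
contact_force: [-0.5, 0.2, -1.1]
grip_width: 0.273
```

```bash
python3 look.py j2; python3 - <<'E'
import cv2,numpy as np
c=np.hstack([cv2.resize(cv2.imread(f"pics/{n}.png")[180:206,326:358],None,fx=12,fy=12,interpolation=cv2.INTER_CUBIC) for n in("i4_full","j2_full")])
c=np.clip(c.astype(float)*1.8,0,255).astype(np.uint8); cv2.imwrite("pics/cmp4.png",c)
E
```

```text
[525.93 101.55 197.7 ] yaw y 99.12 z [-0. -0. -1.] [-0.76 -0.21 -0.6 ] [ 0.058 -0.016  0.016] 0.275
```

View pics/cmp4.png

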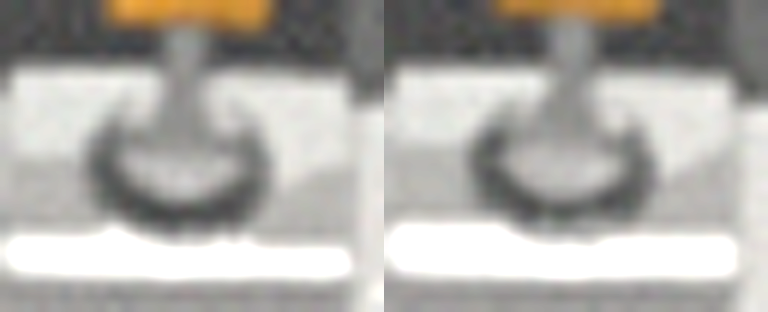

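Request:
send_rows --pt "0 0 -0.0025 0 0 0" --pt "0 0 -0.005 0 0 0" --pt "0 0 -0.005 0 0 0" --pt "0 0 -0.005 0 0 0"

```text
t: 15.02
position: [525.9, 101.5, 196.7]
tool_rot: [-0.08, 0.997, 0.0, -0.0]
contact_force: [-0.1, -0.5, -0.9]
grip_width: 0.276
```

Request:
send_rows --pt "0 0 -0.0025 0 0 0" --pt "0 0 -0.005 0 0 0" --pt "0 0 -0.005 0 0 0" --pt "0 0 -0.005 0 0 0"

```text
t: 15.35
position: [525.9, 101.5, 195.7]
tool_rot: [-0.08, 0.997, 0.0, -0.0]
contact_force: [-0.4, 0.5, -2.1]
grip_width: 0.269
```

Request:
send_rows --pt "0 0.001 0 0 0 -0.01" --pt "0 0.002 0 0 0 -0.02" --pt "0 0.003 0 0 0 -0.03" --pt "0 0.0038 0 0 0 -0.04" --pt "0 0.0047 0 0 0 -0.05"

```text
t: 15.77
position: [525.7, 102.5, 195.7]
tool_rot: [0.079, 0.997, 0.0, -0.0]
contact_force: [-0.1, 0.8, -0.6]
grip_width: 0.275
```

Request:
send_rows --pt "0.0002 0.001 0 0 0 -0.01" --pt "0.0005 0.002 0 0 0 -0.02" --pt "0.0009 0.003 0 0 0 -0.03" --pt "0.0013 0.004 0 0 0 -0.04" --pt "0.0017 0.005 0 0 0 -0.05"

```text
t: 16.18
position: [526.1, 103.5, 195.7]
tool_rot: [0.234, 0.972, -0.0, -0.0]
contact_force: [-0.2, 0.0, -1.3]
grip_width: 0.272
```

```bash
python3 look.py j3; python3 - <<'E'
import cv2,numpy as np
c=np.hstack([cv2.resize(cv2.imread(f"pics/{n}.png")[180:206,326:358],None,fx=12,fy=12,interpolation=cv2.INTER_CUBIC) for n in("i6_full","j3_full")])
c=np.clip(c.astype(float)*1.8,0,255).astype(np.uint8); cv2.imwrite("pics/cmp5.png",c)
E
```

```text
[526.08 103.53 195.7 ] yaw y 62.71 z [-0.  0. -1.] [-1.29  0.38  0.07] [-0.011  0.229  0.064] 0.27
```

View pics/cmp5.png

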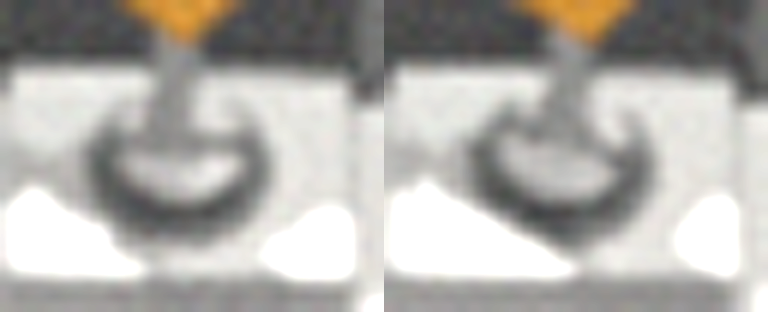

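Request:
send_rows --pt "0.0005 0.0008 0 0 0 -0.01" --pt "0.001 0.0016 0 0 0 -0.02" --pt "0.0015 0.0023 0 0 0 -0.03" --pt "0.0021 0.003 0 0 0 -0.04" --pt "0.0027 0.0037 0 0 0 -0.05"

```text
t: 16.65
position: [526.7, 104.2, 195.7]
tool_rot: [0.382, 0.924, -0.0, -0.0]
contact_force: [-0.1, -0.3, -0.8]
grip_width: 0.273
```

Request:
send_rows --pt "0.0004 0.0004 0 0 0 -0.006" --pt "0.0008 0.0008 0 0 0 -0.012" --pt "0.0012 0.0012 0 0 0 -0.018" --pt "0.0017 0.0016 0 0 0 -0.024" --pt "0.0017 0.0016 0 0 0 -0.024"

```text
t: 17.07
position: [527.0, 104.6, 195.7]
tool_rot: [0.45, 0.893, -0.0, -0.0]
contact_force: [-0.8, -0.0, -1.1]
grip_width: 0.272
```

```bash
python3 look.py j4; python3 - <<'E'
import cv2,numpy as np
c=np.hstack([cv2.resize(cv2.imread(f"pics/{n}.png")[180:206,326:358],None,fx=12,fy=12,interpolation=cv2.INTER_CUBIC) for n in("j3_full","j4_full")])
c=np.clip(c.astype(float)*1.8,0,255).astype(np.uint8); cv2.imwrite("pics/cmp6.png",c)
E
```

```text
[527.05 104.56 195.73] yaw y 36.6 z [-0. -0. -1.] [-0.93 -0.12 -1.07] [-0.018  0.15  -0.022] 0.273
```

View pics/cmp6.png

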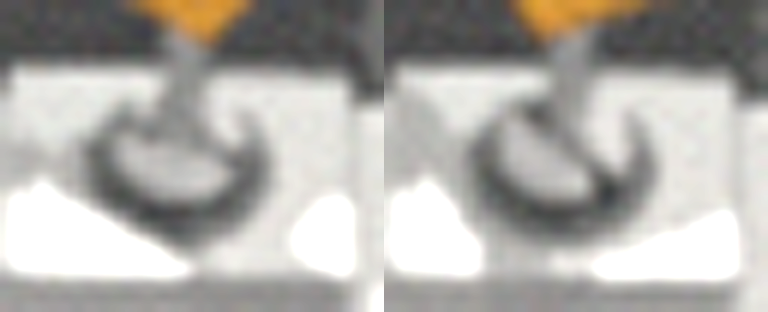

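Request:
send_rows --pt "0.0004 0.0002 0 0 0 -0.005" --pt "0.0008 0.0004 0 0 0 -0.01" --pt "0.0008 0.0004 0 0 0 -0.01"

```text
t: 17.37
position: [527.2, 104.6, 195.7]
tool_rot: [0.478, 0.879, -0.0, -0.0]
contact_force: [0.3, -0.2, -0.7]
grip_width: 0.272
```

```bash
cat > ob.py <<'E'
from h import *
o=ctrl.observe();M=R.from_quat(o["tool_rot"]).as_matrix()
print(o["t"],o["position"].round(2),"yaw",np.degrees(np.arctan2(M[1,1],M[0,1])).round(2),o["contact_force"].round(2),o["ft_torque"].round(3),"j7",o["joint_torque"][6].round(4))
E
python3 ob.py
```

```text
17.3667 [527.23 104.65 195.73] yaw 32.93 [ 0.34 -0.21 -0.73] [0.048 0.195 0.011] j7 -0.5526
```

Request:
send_rows --pt "0.0004 0.0002 0 0 0 -0.005" --pt "0.0008 0.0003 0 0 0 -0.01" --pt "0.0008 0.0003 0 0 0 -0.01"

```text
t: 17.62
position: [527.4, 104.7, 195.7]
tool_rot: [0.505, 0.863, -0.0, -0.0]
contact_force: [0.4, 0.1, 0.1]
grip_width: 0.27
```

```bash
python3 ob.py; python3 look.py j5; python3 - <<'E'
import cv2,numpy as np
c=np.hstack([cv2.resize(cv2.imread(f"pics/{n}.png")[180:206,326:358],None,fx=12,fy=12,interpolation=cv2.INTER_CUBIC) for n in("j4_full","j5_full")])
c=np.clip(c.astype(float)*1.8,0,255).astype(np.uint8); cv2.imwrite("pics/cmp7.png",c)
E
```

```text
17.6167 [527.41 104.73 195.73] yaw 29.35 [0.37 0.08 0.1 ] [ 0.089  0.178 -0.019] j7 -0.5538
[527.41 104.72 195.75] yaw y 29.43 z [-0.  0. -1.] [-0.73 -0.6  -1.55] [0.053 0.209 0.03 ] 0.275
```

View pics/cmp7.png

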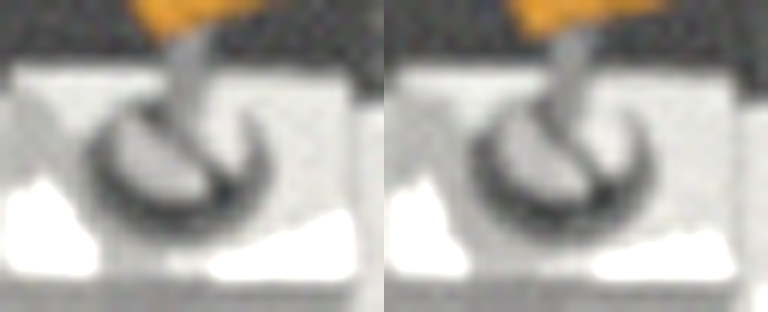

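Request:
send_rows --pt "0.0004 0.0001 0 0 0 -0.005" --pt "0.0004 0.0001 0 0 0 -0.005"

```text
t: 17.83
position: [527.5, 104.8, 195.7]
tool_rot: [0.518, 0.855, 0.0, -0.0]
contact_force: [0.5, 0.3, -1.7]
grip_width: 0.275
```

```bash
python3 ob.py
```

```text
17.8333 [527.51 104.76 195.73] yaw 27.55 [ 0.52  0.32 -1.67] [0.174 0.155 0.046] j7 -0.4413
```

Request:
send_rows --pt "0.0004 0.0001 0 0 0 -0.005" --pt "0.0004 0.0001 0 0 0 -0.005"

```text
t: 18.0
position: [527.6, 104.8, 195.8]
tool_rot: [0.532, 0.847, 0.0, -0.0]
contact_force: [0.1, 0.5, -1.1]
grip_width: 0.274
```

```bash
python3 ob.py
```

```text
18.0 [527.64 104.79 195.76] yaw 25.75 [ 0.08  0.45 -1.08] [0.097 0.168 0.026] j7 -0.4518
```

```bash
cat > av.py <<'E'
from h import *
F=[];T=[];J=[]
for i in range(12):
    ctrl.capture("scene"); o=ctrl.observe(); F.append(o["contact_force"]);T.append(o["ft_torque"]);J.append(o["joint_torque"][6])
M=R.from_quat(o["tool_rot"]).as_matrix()
print(o["t"],o["position"].round(2),"yaw",np.degrees(np.arctan2(M[1,1],M[0,1])).round(2),"F",np.mean(F,0).round(2),"T",np.mean(T,0).round(3),"sd",np.std(T,0).round(3),"j7",np.round(J,3)[[0,-1]])
E
python3 av.py
```

```text
18.6 [527.62 104.74 195.75] yaw 25.7 F [-0.72  0.53 -1.16] T [0.187 0.21  0.04 ] sd [0.063 0.024 0.032] j7 [-0.291 -0.025]
```

Request:
send_rows --pt "0.0003 0.0001 0 0 0 -0.004" --pt "0.0003 0.0001 0 0 0 -0.004"

```text
t: 18.77
position: [527.7, 104.8, 195.7]
tool_rot: [0.544, 0.839, 0.0, -0.0]
contact_force: [-0.4, 0.7, -1.7]
grip_width: 0.273
```

```bash
python3 av.py
```

```text
19.3667 [527.7  104.71 195.75] yaw 24.25 F [-0.63  0.98 -1.41] T [0.324 0.222 0.03 ] sd [0.032 0.038 0.032] j7 [-0.241 -0.028]
```

Request:
send_rows --pt "-0.0005 0.0015 0 0 0 -0.004" --pt "-0.0005 0.0015 0 0 0 -0.004"

```text
t: 19.53
position: [527.7, 104.9, 195.8]
tool_rot: [0.554, 0.832, -0.0, 0.0]
contact_force: [0.6, 0.8, -0.7]
grip_width: 0.276
```

```bash
python3 av.py; python3 look.py j6; python3 - <<'E'
import cv2,numpy as np
c=np.hstack([cv2.resize(cv2.imread(f"pics/{n}.png")[180:206,326:358],None,fx=12,fy=12,interpolation=cv2.INTER_CUBIC) for n in("j5_full","j6_full")])
c=np.clip(c.astype(float)*1.8,0,255).astype(np.uint8); cv2.imwrite("pics/cmp8.png",c)
E
```

```text
20.1333 [527.66 104.94 195.76] yaw 22.81 F [ 0.14  0.4  -1.43] T [0.055 0.015 0.029] sd [0.041 0.049 0.034] j7 [-0.25  -0.028]
[527.67 104.91 195.78] yaw y 22.8 z [ 0. -0. -1.] [ 0.28  0.22 -1.7 ] [-0.085 -0.049  0.073] 0.271
```

View pics/cmp8.png

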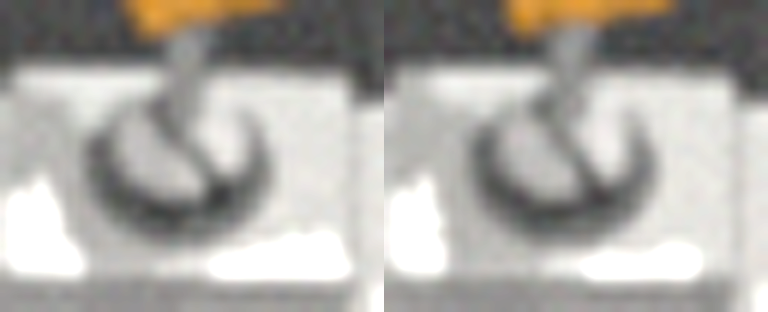

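Request:
send_rows --pt "0.0003 0.0001 0 0 0 -0.004" --pt "0.0003 0.0001 0 0 0 -0.004"

```text
t: 20.35
position: [527.7, 104.9, 195.8]
tool_rot: [0.565, 0.825, 0.0, 0.0]
contact_force: [-1.0, -0.5, -1.7]
grip_width: 0.271
```

```bash
python3 av.py
```

```text
20.95 [527.71 104.99 195.78] yaw 21.36 F [ 0.41 -0.35 -1.38] T [-0.128 -0.102  0.033] sd [0.028 0.036 0.026] j7 [-0.244 -0.029]
```

Request:
send_rows --pt "0.0003 0.0001 0 0 0 -0.003" --pt "0.0003 0.0001 0 0 0 -0.003"

```text
t: 21.12
position: [527.8, 105.0, 195.8]
tool_rot: [0.572, 0.82, 0.0, 0.0]
contact_force: [0.9, -1.0, -1.0]
grip_width: 0.276
```

```bash
python3 av.py
```

```text
21.7167 [527.72 105.05 195.76] yaw 20.29 F [ 0.36 -0.32 -1.32] T [-0.21  -0.175  0.056] sd [0.024 0.045 0.031] j7 [-0.191 -0.03 ]
```

Request:
send_rows --pt "0.0007 -0.001 0 0 0 -0.003" --pt "0.0007 -0.001 0 0 0 -0.003"

```text
t: 21.88
position: [527.9, 105.0, 195.8]
tool_rot: [0.58, 0.815, 0.0, -0.0]
contact_force: [0.2, 0.4, -1.5]
grip_width: 0.271
```

```bash
python3 av.py
```

```text
22.4833 [527.84 104.92 195.76] yaw 19.21 F [ 0.46  0.04 -1.43] T [ 0.018 -0.116  0.035] sd [0.043 0.026 0.023] j7 [-0.187 -0.03 ]
```

Request:
send_rows --pt "0.0003 0 0 0 0 -0.003" --pt "0.0003 0 0 0 0 -0.003"

```text
t: 22.65
position: [527.9, 104.9, 195.8]
tool_rot: [0.588, 0.809, 0.0, -0.0]
contact_force: [-0.3, -0.1, -1.6]
grip_width: 0.272
```

```bash
python3 av.py
```

```text
23.25 [527.91 104.87 195.75] yaw 18.13 F [ 0.26  0.5  -1.18] T [ 0.139 -0.092  0.048] sd [0.04  0.024 0.031] j7 [-0.191 -0.03 ]
```

Request:
send_rows --pt "0.0002 0.0004 0 0 0 -0.002" --pt "0.0002 0.0004 0 0 0 -0.002"

```text
t: 23.42
position: [528.0, 104.9, 195.8]
tool_rot: [0.592, 0.806, 0.0, 0.0]
contact_force: [0.8, 1.5, -0.8]
grip_width: 0.277
```

```bash
python3 av.py
```

```text
24.0167 [527.97 104.92 195.74] yaw 17.41 F [ 0.23  0.51 -1.12] T [ 0.152 -0.067  0.032] sd [0.024 0.027 0.023] j7 [-0.139 -0.03 ]
```

Request:
send_rows --pt "0.0002 0.0003 0 0 0 -0.002" --pt "0.0002 0.0003 0 0 0 -0.002"

```text
t: 24.18
position: [528.0, 104.9, 195.7]
tool_rot: [0.597, 0.802, -0.0, 0.0]
contact_force: [0.4, 1.4, -0.7]
grip_width: 0.272
```

```bash
python3 av.py
```

```text
24.7833 [527.99 104.97 195.75] yaw 16.68 F [ 0.48  0.47 -0.83] T [ 0.083 -0.07   0.043] sd [0.039 0.017 0.021] j7 [-0.138 -0.03 ]
```

```bash
cat > rect.py <<'E'
import sys
from h import *
def rect(path,z=94,s=10,half=20):
    im=cv2.imread(path); c=np.array([528.8,101.9])
    # output image: up=+x, left=+y (std top view: right=-y)
    src=[];dst=[]
    for a in(-half,half):
        for b in(-half,half):
            P=[c[0]+a,c[1]+b,z]; u=proj("scene",P)[0]+[.47,1.01*(z<96 and 0 or 0)]
            src.append(u); dst.append([(half-b)*s,(half-a)*s])
    H=cv2.getPerspectiveTransform(np.float32(src),np.float32(dst))
    return cv2.warpPerspective(im,H,(2*half*s,2*half*s),flags=cv2.INTER_CUBIC)
out=[]
for n in sys.argv[2:]:
    r=rect(f"pics/{n}.png"); r=np.clip(r.astype(float)*(1.0 if n=="scene0" else 1.7),0,255).astype(np.uint8)
    cv2.circle(r,(200,200),130,(0,0,255),1); out.append(r)
cv2.imwrite(sys.argv[1],np.hstack(out))
E
python3 look.py j7; python3 rect.py pics/r1.png scene0 j7_full
```

```text
[527.97 104.93 195.71] yaw y 16.68 z [-0. -0. -1.] [ 0.74  0.18 -2.  ] [ 0.092 -0.02   0.001] 0.271
```

View pics/r1.png

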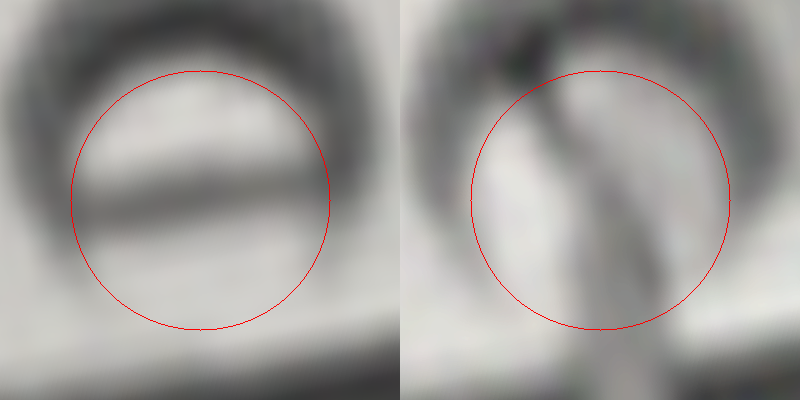

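Request:
send_rows --pt "0.0002 0.0002 0 0 0 -0.003" --pt "0.0002 0.0002 0 0 0 -0.003"

```text
t: 25.0
position: [528.1, 105.0, 195.7]
tool_rot: [0.605, 0.796, 0.0, 0.0]
contact_force: [1.0, -0.3, -0.6]
grip_width: 0.272
```

```bash
python3 av.py
```

```text
25.6 [528.08 105.   195.79] yaw 15.61 F [ 0.37  0.11 -1.38] T [ 0.004 -0.081  0.033] sd [0.027 0.032 0.029] j7 [-0.191 -0.03 ]
```

Request:
send_rows --pt "0.0002 0.0001 0 0 0 -0.003" --pt "0.0002 0.0001 0 0 0 -0.003"

```text
t: 25.77
position: [528.1, 105.0, 195.7]
tool_rot: [0.613, 0.79, -0.0, 0.0]
contact_force: [0.2, -0.4, -0.9]
grip_width: 0.272
```

```bash
python3 av.py
```

```text
26.3667 [528.07 105.04 195.74] yaw 14.53 F [ 0.55  0.1  -1.27] T [-0.024 -0.121  0.029] sd [0.026 0.024 0.024] j7 [-0.203 -0.042]
```

Request:
send_rows --pt "0.0001 0 0 0 0 -0.002" --pt "0.0001 0 0 0 0 -0.002"

```text
t: 26.53
position: [528.1, 105.0, 195.7]
tool_rot: [0.617, 0.787, 0.0, 0.0]
contact_force: [1.1, 0.1, -1.3]
grip_width: 0.273
```

```bash
python3 av.py; python3 look.py j8; python3 rect.py pics/r2.png j7_full j8_full
```

```text
27.1333 [528.12 105.05 195.76] yaw 13.81 F [ 0.53  0.21 -1.47] T [-0.026 -0.159  0.054] sd [0.025 0.026 0.028] j7 [-0.159 -0.053]
[528.12 105.04 195.76] yaw y 13.81 z [ 0.  0. -1.] [ 0.32 -0.05 -1.32] [ 0.011 -0.135  0.096] 0.276
```

View pics/r2.png

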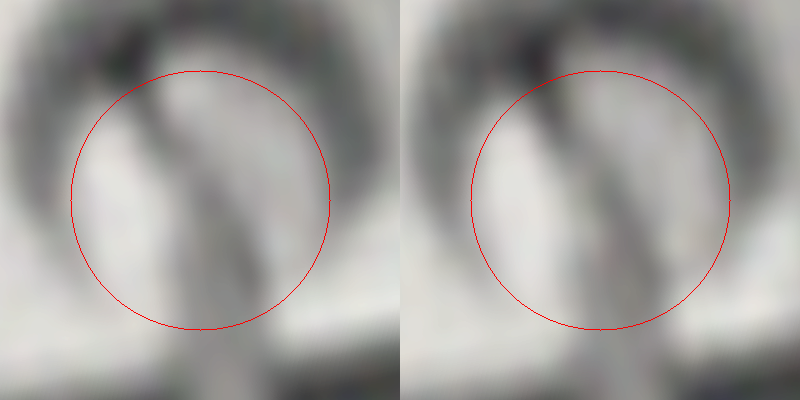

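Request:
send_rows --pt "-0.0003 0 0 0 0 0.01" --pt "-0.0006 0 0 0 0 0.02" --pt "-0.0008 0 0 0 0 0.026" --pt "-0.0008 0 0 0 0 0.026"

```text
t: 27.52
position: [527.7, 105.0, 195.7]
tool_rot: [0.55, 0.835, -0.0, -0.0]
contact_force: [-0.7, 0.1, -1.0]
grip_width: 0.275
```

```bash
python3 av.py
```

```text
28.1167 [527.93 105.05 195.75] yaw 23.16 F [ 0.09 -0.05 -1.19] T [-0.035  0.033  0.018] sd [0.018 0.029 0.033] j7 [ 0.42  -0.003]
```

Request:
send_rows --pt "0 0 0.03 0 0 0" --pt "0 0 0.1 0 0 0" --pt "0 0 0.2 0 0 0" --pt "0 0 0.275 0 0 0" --pt "0 0 0.275 0 0 0"

```text
t: 28.53
position: [529.6, 105.2, 254.0]
tool_rot: [0.551, 0.835, 0.002, 0.001]
contact_force: [0.5, 0.1, -0.7]
grip_width: 0.272
```

Request:
send_rows --pt "0.02 -0.13 0 0 0 -0.01" --pt "0.045 -0.3 0 0 0 -0.02" --pt "0.07 -0.47 0 0 0 -0.03" --pt "0.095 -0.63 0 0 0 -0.04" --pt "0.11 -0.73 0 0 0 -0.05"

```text
t: 28.95
position: [549.7, -44.7, 250.5]
tool_rot: [0.677, 0.736, -0.0, 0.0]
contact_force: [-0.1, -0.4, -0.3]
grip_width: 0.272
```

Request:
send_rows --pt "0.03 -0.18 0 0 0 -0.01" --pt "0.06 -0.36 0 0 0 -0.02" --pt "0.09 -0.54 0 0 0 -0.03" --pt "0.1095 -0.68 0 0 0 -0.0358" --pt "0.1095 -0.734 0 0 0 -0.0358"

```text
t: 29.37
position: [571.5, -192.3, 250.3]
tool_rot: [0.756, 0.655, -0.001, 0.001]
contact_force: [-0.2, -0.4, -0.9]
grip_width: 0.269
```

Request:
send_rows --pt "0 0 0 0 0 0" --pt "0 0 0 0 0 0" --pt "0 0 0 0 0 0" --pt "0 0 0 0 0 0" --pt "0 0 0 0 0 0"

```text
t: 29.78
position: [572.2, -185.8, 250.7]
tool_rot: [0.752, 0.659, 0.0, -0.0]
contact_force: [0.4, -0.1, -0.3]
grip_width: 0.27
```

```bash
python3 ob.py; python3 - <<'E'
from ov import *
im=ctrl.capture("scene")[:,:,::-1]; cv2.imwrite("pics/k1_full.png",im)
t=ctrl.capture("top")[:,:,::-1]; cv2.imwrite("pics/k1_top.png",t)
o=ctrl.observe();p=o["position"]; M=R.from_quat(o["tool_rot"]).as_matrix()
overlay(im,p,M,(180,110,250,200),6.5,"pics/k1.png",dz=-3,dx=-2.9)
a=cv2.resize(t[185:225,262:302],(400,400),interpolation=cv2.INTER_CUBIC); cv2.imwrite("pics/k1t.png",a)
E
```

```text
29.7833 [ 572.16 -185.81  250.73] yaw -7.57 [ 0.37 -0.1  -0.3 ] [-0.032  0.019  0.008] j7 -0.0094
```

View pics/k1.png

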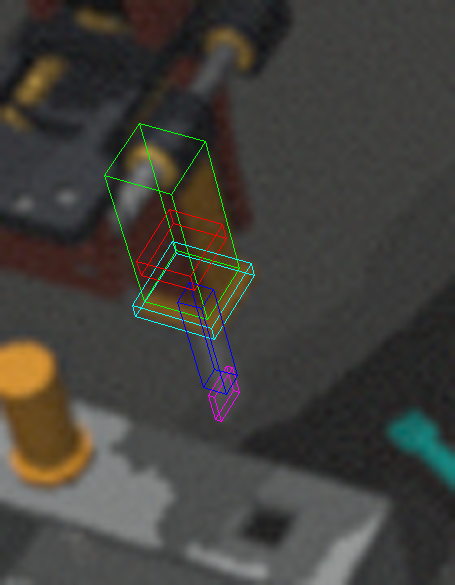

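View pics/k1t.png

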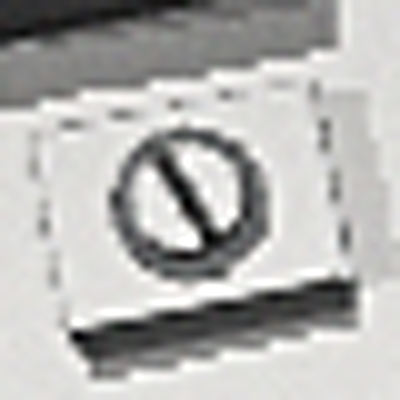

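```bash
python3 - <<'E'
from ov import *
im=cv2.imread("pics/k1_full.png"); 
cv2.imwrite("pics/hole.png",cv2.resize(im[175:205,200:240],None,fx=16,fy=16,interpolation=cv2.INTER_CUBIC))
for i in range(8): ctrl.capture("scene")
for b in((0,0),(.47,0),(.47,1.0)): print(b,onz("scene",np.array([221.1,190.7])-b,75).round(1))
E
python3 ob.py
```

```text
(0, 0) [ 574.1 -185.1   75. ]
(0.47, 0) [ 574.4 -186.2   75. ]
(0.47, 1.0) [ 571.5 -187.2   75. ]
30.2833 [ 571.81 -187.77  250.75] yaw -7.72 [ 0.03  0.23 -0.79] [-0.061  0.035 -0.034] j7 -0.0005
```

View pics/hole.png

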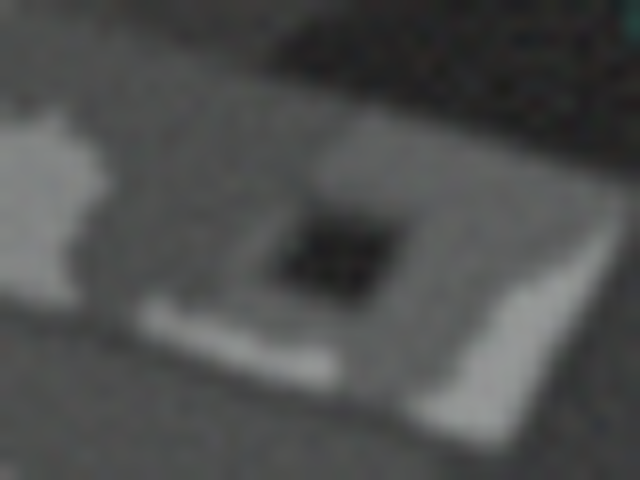

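Request:
send_rows --pt "0.002 0.006 -0.05 0 0 0" --pt "0.002 0.0125 -0.15 0 0 0" --pt "0.002 0.0125 -0.25 0 0 0" --pt "0.002 0.0125 -0.32 0 0 0" --pt "0.002 0.0125 -0.32 0 0 0"

```text
t: 30.7
position: [570.5, -184.3, 183.1]
tool_rot: [0.753, 0.658, -0.002, -0.002]
contact_force: [-0.6, 0.4, -1.7]
grip_width: 0.269
```

```bash
for i in 1; do python3 av.py; done; python3 - <<'E'
from ov import *
im=ctrl.capture("scene")[:,:,::-1]; cv2.imwrite("pics/k2_full.png",im)
cv2.imwrite("pics/k2.png",cv2.resize(im[150:205,195:245],None,fx=10,fy=10,interpolation=cv2.INTER_CUBIC))
E
```

```text
31.3 [ 572.34 -185.27  187.02] yaw -7.72 F [ 0.16 -0.1  -1.33] T [-0.051  0.058  0.004] sd [0.031 0.024 0.036] j7 [ 0.106 -0.001]
```

View pics/k2.png

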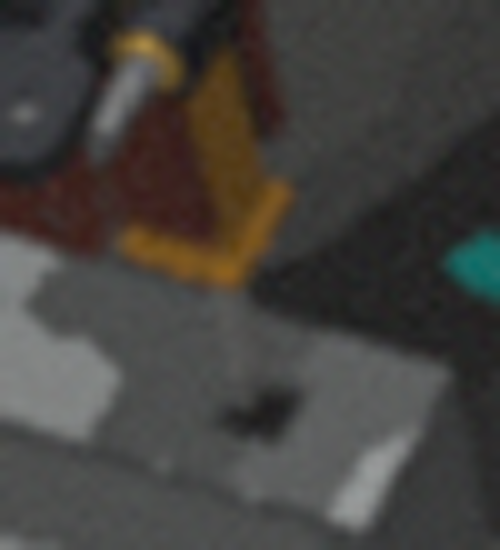

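```bash
python3 - <<'E'
from ov import *
im=cv2.imread("pics/k2_full.png"); o=ctrl.observe();p=o["position"]; M=R.from_quat(o["tool_rot"]).as_matrix()
k1=cv2.imread("pics/k1_full.png")
f=lambda i:np.clip((cv2.resize(i[173:203,205:237],None,fx=12,fy=12,interpolation=cv2.INTER_CUBIC).astype(float)-20)*2.2,0,255).astype(np.uint8)
a=f(im);b=f(k1)
s=12
for img in(a,b):
  q=[]
c=a.copy()
def L(P,bias=(.47,1.0)): return tuple(int(v) for v in (proj("scene",P)[0]+bias-[205,173]+.5)*s-.5)
tip=p-np.array([0,0,101.7])-2.94*M[:,0]
for h,k in((-1.2,-7),(-1.2,7),(1.2,7),(1.2,-7)): q.append(L(tip+M[:,0]*h+M[:,1]*k))
cv2.polylines(c,[np.array(q)],True,(255,0,255),1)
q=[L(np.array([tip[0],tip[1],75])+M[:,0]*h+M[:,1]*k) for h,k in((-1.2,-7),(-1.2,7),(1.2,7),(1.2,-7))]
cv2.polylines(c,[np.array(q)],True,(0,255,0),1); cv2.polylines(b,[np.array(q)],True,(0,255,0),1)
cv2.imwrite("pics/k3.png",np.hstack([a,c,b])[:,:]); print(a.shape,p,tip)
E
```

```text
(360, 384, 3) [ 572.29140885 -185.25390122  186.94056246] [ 571.89644589 -188.16725054   85.24037234]
```

```bash
python3 -c "
import cv2;a=cv2.imread('pics/k3.png');cv2.imwrite('pics/k3s.png',cv2.resize(a,(798,int(a.shape[0]*798/a.shape[1])))[:600])"
```

```text
(no output)
```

View pics/k3s.png

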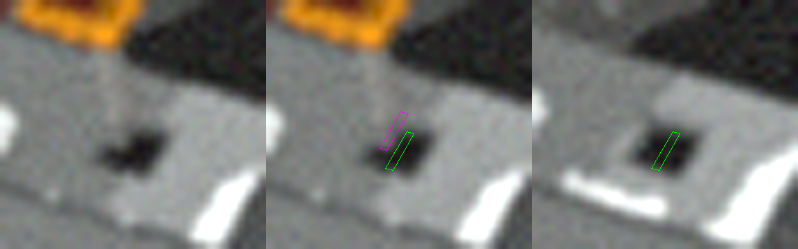

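Request:
send_rows --pt "0 0.005 -0.01 0 0 0" --pt "0 0.005 -0.03 0 0 0" --pt "0 0.005 -0.05 0 0 0" --pt "0 0.005 -0.07 0 0 0" --pt "0 0.005 -0.07 0 0 0"

```text
t: 31.77
position: [571.7, -184.0, 171.6]
tool_rot: [0.753, 0.658, -0.001, -0.001]
contact_force: [-0.6, 0.2, -1.2]
grip_width: 0.274
```

```bash
python3 av.py
```

```text
32.3667 [ 572.3  -184.26  172.85] yaw -7.72 F [ 0.25  0.05 -1.24] T [-0.05   0.073  0.01 ] sd [0.02  0.029 0.043] j7 [ 0.031 -0.   ]
```

Request:
send_rows --pt "0 0 -0.03 0 0 0" --pt "0 0 -0.06 0 0 0" --pt "0 0 -0.09 0 0 0" --pt "0 0 -0.12 0 0 0" --pt "0 0 -0.12 0 0 0"

```text
t: 32.78
position: [571.4, -183.9, 147.0]
tool_rot: [0.753, 0.658, -0.001, -0.001]
contact_force: [0.4, 0.1, -2.3]
grip_width: 0.269
```

Request:
send_rows --pt "0 0 -0.03 0 0 0" --pt "0 0 -0.06 0 0 0" --pt "0 0 -0.09 0 0 0" --pt "0 0 -0.12 0 0 0" --pt "0 0 -0.12 0 0 0"

```text
t: 33.2
position: [571.5, -183.9, 123.3]
tool_rot: [0.753, 0.658, -0.001, -0.001]
contact_force: [-0.4, -0.6, -1.2]
grip_width: 0.273
```

```bash
python3 av.py;  python3 - <<'E'
from ov import *
im=ctrl.capture("scene")[:,:,::-1]; cv2.imwrite("pics/k4_full.png",im)
cv2.imwrite("pics/k4.png",cv2.resize(im[140:205,185:255],None,fx=8,fy=8,interpolation=cv2.INTER_CUBIC))
E
```

```text
33.8 [ 572.27 -184.26  124.87] yaw -7.72 F [ 0.24 -0.06 -1.16] T [-0.056  0.063  0.004] sd [0.013 0.018 0.023] j7 [ 0.05 -0.  ]
```

View pics/k4.png

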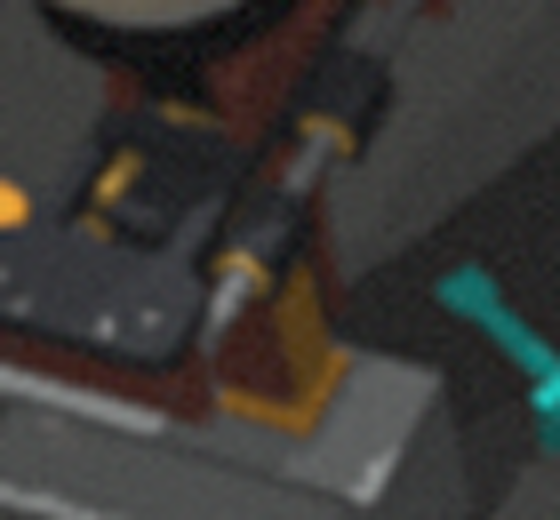

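Request:
send_rows --pt "0 0 -0.015 0 0 0" --pt "0 0 -0.03 0 0 0" --pt "0 0 -0.0425 0 0 0" --pt "0 0 -0.0425 0 0 0" --pt "0 0 -0.0425 0 0 0"

```text
t: 34.27
position: [572.3, -184.2, 117.2]
tool_rot: [0.753, 0.658, 0.0, -0.0]
contact_force: [-3.5, 1.3, 11.5]
grip_width: 0.273
```

```bash
python3 av.py
```

```text
34.8667 [ 572.26 -184.23  117.17] yaw -7.72 F [-3.8   1.83 10.77] T [0.279 1.015 0.007] sd [0.025 0.033 0.024] j7 [-0.005 -0.006]
```

Request:
send_rows --pt "0 0 -0.004 0 0 0" --pt "0 0 -0.0075 0 0 0" --pt "0 0 -0.0075 0 0 0" --pt "0 0 -0.0075 0 0 0"

```text
t: 35.2
position: [572.3, -184.3, 117.1]
tool_rot: [0.753, 0.658, 0.001, -0.0]
contact_force: [-8.2, 3.9, 25.0]
grip_width: 0.275
```

```bash
python3 av.py
```

```text
35.8 [ 572.28 -184.28  117.16] yaw -7.73 F [-8.23  4.08 24.43] T [0.695 2.192 0.031] sd [0.034 0.03  0.022] j7 [-0.018 -0.018]
```

Request:
send_rows --pt "0 0 0.006 0 0 0" --pt "0 0 0.012 0 0 0" --pt "0 0 0.012 0 0 0"

```text
t: 36.05
position: [572.3, -184.2, 117.2]
tool_rot: [0.753, 0.658, 0.0, 0.0]
contact_force: [-2.2, 0.4, 6.4]
grip_width: 0.271
```

```bash
python3 av.py;  python3 - <<'E'
from ov import *
im=ctrl.capture("scene")[:,:,::-1]; cv2.imwrite("pics/k5_full.png",im)
cv2.imwrite("pics/k5.png",cv2.resize(im[140:205,185:255],None,fx=8,fy=8,interpolation=cv2.INTER_CUBIC))
E
```

```text
36.65 [ 572.33 -184.26  117.2 ] yaw -7.72 F [-1.03  0.91  4.6 ] T [0.08  0.351 0.   ] sd [0.017 0.025 0.019] j7 [0.004 0.008]
```

View pics/k5.png

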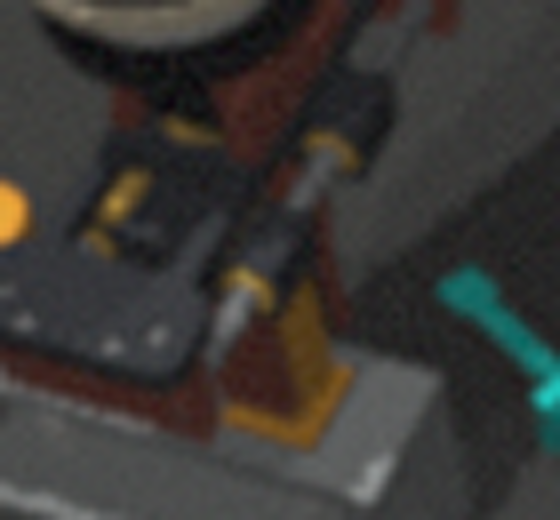

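Request:
send_rows --pt "0 0 0 0 0 0" --pt "0 0 0 0 0 0" --pt "0 0 0 0 0 0" --pt "0 0 0 0 0 0" --pt "0 0 0 0 0 0" --fingers 0.35

```text
t: 37.12
position: [572.1, -184.3, 116.9]
tool_rot: [0.753, 0.658, -0.0, -0.0]
contact_force: [0.7, -0.8, 0.7]
grip_width: 0.612
```

```bash
python3 av.py;  python3 - <<'E'
from ov import *
im=ctrl.capture("scene")[:,:,::-1]
cv2.imwrite("pics/k6.png",cv2.resize(im[140:205,185:255],None,fx=8,fy=8,interpolation=cv2.INTER_CUBIC)); print(ctrl.observe()["grip_width"])
E
```

```text
37.7167 [ 572.28 -184.26  117.18] yaw -7.72 F [ 0.15 -0.1  -0.08] T [-0.07   0.067 -0.012] sd [0.036 0.029 0.029] j7 [0.001 0.   ]
0.6511450482196636
```

View pics/k6.png

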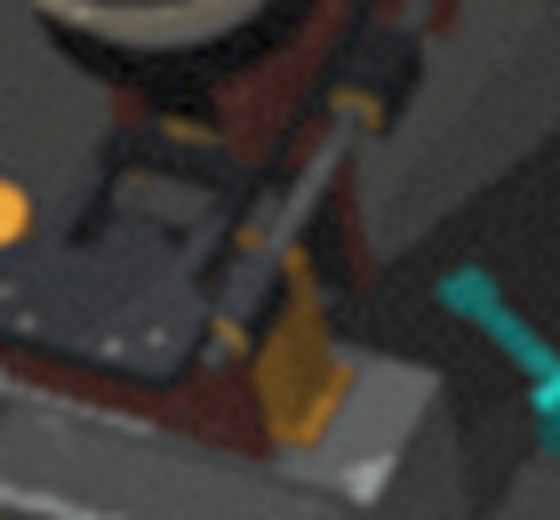

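Released: the guard sits on the plate. Next I'll lift straight up, then move aside.

Request:
send_rows --pt "0 0 0.05 0 0 0" --pt "0 0 0.2 0 0 0" --pt "0 0 0.38 0 0 0" --pt "0 0 0.56 0 0 0" --pt "0 0 0.7 0 0 0"

```text
t: 38.18
position: [572.4, -184.9, 260.7]
tool_rot: [0.753, 0.658, 0.001, 0.001]
contact_force: [0.3, -0.2, -0.3]
grip_width: 0.653
```

Request:
send_rows --pt "-0.1 0.15 0.05 0 0 0" --pt "-0.2 0.35 0.1 0 0 0" --pt "-0.3 0.54 0.1 0 0 0" --pt "-0.4 0.72 0.1 0 0 0" --pt "-0.5 0.9 0.1 0 0 0"

```text
t: 38.6
position: [473.3, -7.0, 278.0]
tool_rot: [0.753, 0.658, 0.001, 0.0]
contact_force: [0.8, 1.1, -0.2]
grip_width: 0.647
```

Request:
send_rows --pt "0 0.17 0 0 0 0" --pt "0 0.34 0 0 0 0" --pt "0 0.5 0 0 0 0" --pt "0 0.6 0 0 0 0" --pt "0 0.6 0 0 0 0"

```text
t: 39.02
position: [473.9, 116.8, 277.7]
tool_rot: [0.751, 0.66, 0.001, -0.0]
contact_force: [-0.2, 0.5, -0.2]
grip_width: 0.653
```

```bash
python3 - <<'E'
from h import *
for n in C:
    im=ctrl.capture(n)[:,:,::-1]; cv2.imwrite(f"pics/z_{n}.png",im)
s=cv2.imread("pics/z_scene.png");t=cv2.imread("pics/z_top.png")
cv2.imwrite("pics/z1.png",np.hstack([cv2.resize(s[140:220,165:255],(450,400),interpolation=2),cv2.resize(t[150:220,375:455],(350,400),interpolation=2)]))
for n,box in(("top",(380,165,460,215)),("scene",(170,150,250,205))):
    im=(t if n=="top" else s)[:,:,::-1]; x0,y0,x1,y1=box
    hsv=cv2.cvtColor(np.ascontiguousarray(im[y0:y1,x0:x1]),cv2.COLOR_RGB2HSV)
    m=((hsv[...,0]>8)&(hsv[...,0]<25)&(hsv[...,1]>120)&(hsv[...,2]>190)).astype(np.uint8)
    k,l,st,ce=cv2.connectedComponentsWithStats(m)
    for i in range(1,k):
        if st[i,4]>30: print(n,st[i],ce[i]+[x0,y0], onz(n,ce[i]+[x0,y0],145))
print(ctrl.observe()["position"],ctrl.observe()["t"])
E
```

```text
top [20  9 10 10 87] [404.27586207 178.51724138] [ 571.39567811 -186.91443851  145.        ]
top [58 15 10  9 71] [442.01408451 183.95774648] [ 556.34831869 -272.7422527   145.        ]
scene [ 9 13  9  8 55] [182.74545455 166.47272727] [ 570.6518952  -268.80017809  145.        ]
scene [41 19 11  9 68] [215.94117647 173.04411765] [ 573.20366459 -185.74966457  145.        ]
[474.28644311 112.06011516 277.60309852] 39.1167
```

View pics/z1.png

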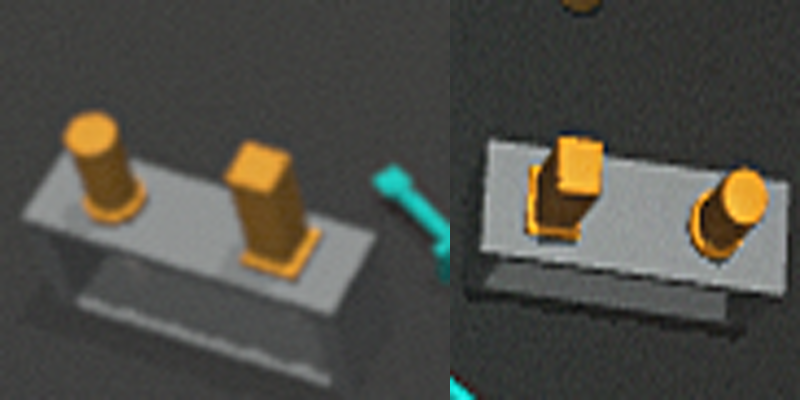

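View pics/z_scene.png

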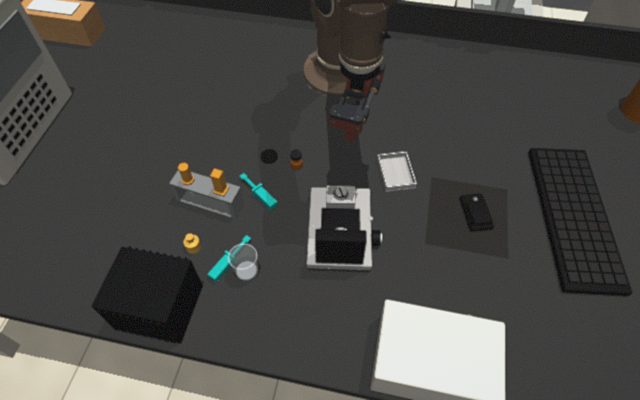

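View pics/z_top.png

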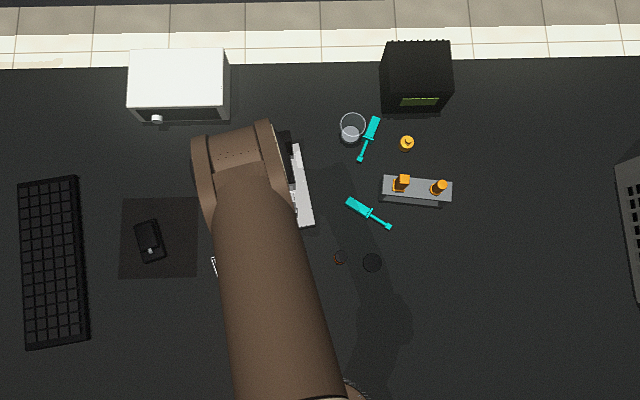

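```bash
python3 - <<'E'
from h import *
t=lambda c:(np.array(c)+.5)/10-.5+np.array((262,185))
def ang(a,b):
    d=onz("top",t(a),95)-onz("top",t(b),95); return np.degrees(np.arctan2(d[1],d[0]))
print(ang((133,204),(245,187)),ang((155,152),(215,245)))
ctrl.close_job()
E
```

```text
97.31486540116312 31.386103143772697
the job is handed in; nothing more can be done
```

The job is handed in: the screw is turned to its stop and the flat screwdriver is back in its hole, released. No verdict was reported. It took about 39 s of the 72 s.

**What I did**
- I chose the square amber handle in the rack (scene pixel 218,183) and left the round nut driver and the two turquoise look-alikes alone.
- The first touch on the screw, at about 3 N, was on the lip of the slot. A trial turn there slid over the head without moving the screw.
- The pictures showed the tool sat about 3 mm off-centre in the jaws, so I corrected for that. The blade then dropped about 3 mm below the head with no force.
- I turned clockwise in small steps. The wrist torque held at 0.03 N m, then climbed to 0.05 N m, which I took as the stop. I backed off and lifted out.

**Last checks**
- **Screw:** in the top picture the slot went from 97° to 31°, about 1.15 rad by rough pixel reading. The rise in torque points to the 1.2 rad stop.
- **Screwdriver:** it stands upright with its guard on the plate, about 1 mm from where it started.
- **Other things:** the nut driver and all bystanders look unmoved, and the arm is clear.

**What did not go cleanly**
- The first touch missed the slot, as described above.
- When I set the screwdriver back, I pressed its guard on the plate with about 25 N for a moment before easing off. That is under the 40 N limit.
- Both turquoise look-alikes fell over by themselves during my approach. I did not touch them.

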